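Unstack the battery packs onto their charging cradles

ROBOT

A 7-joint arm with a two-finger parallel gripper is mounted at the origin on the work surface. World frame = base frame: x ahead of the robot, y to its left, z up, the work surface at z = 0. Lengths are in m, angles in rad, forces in N, time in s.
With the tool pointing down it reaches from about 0.425 to 0.95 m from the base axis. Payload 4.7 kg.
Tool frame: the origin (TCP) lies where the fingers leave the gripper's body, on its centre line; the fingertips stand 73 mm ahead of it and the grasp point (between the pads) lies 54 mm ahead of it (manip.tip_extent is the z of the fingertips in the tool frame, in m); z points along the fingers, y is the line along which they close (so a half turn about z gives the same grasp; the last joint's range is limited). The gripper opens to 85 mm and grips with 20 to 120 N. Pads are 22 mm wide; open, the fingers measure 114 mm over their backs; the gripper's body (76 mm by 85 mm) begins 54 mm behind the grasp point. The pads swing forward as they close: fully open they stand 13 mm farther back than shut.
Start: joints at [1.301, 0.469, -0.049, 1.532, 0.024, 1.141, -0.082], TCP at [0.161, -0.656, 0.304] pointing down, gripper open.
Joint ranges: [-2.59, 2.59], [-0.33, 1.99], [-1.39, 1.29], [0.1, 2.45], [-1.04, 4.18], [0.21, 1.99], [-2.66, 2.66]. Speed limits (rad/s): [2.57, 2.57, 3.14, 3.14, 3.14, 3.14, 3.14].

INTERFACE

Orientations are given as a unit quaternion [x, y, z, w].
In Python, from rig import sense, vision, job, manip gives the robot as it stands.
- The arm moves only by the tool send_rows, never from a script. Its argument "rows" is a list of rows, each an object of numbers: "x", "y", "z": the shift along the tool's x, y, z in units of 30 mm (1.0 is 30 mm); "yaw": the turn about the tool's z in units of 8 degrees (1.0 is 8 degrees). A call has 1 to 12 rows; each row shifts and turns the commanded pose from where the row before left it, along the tool's axes as they then stand; what a row does not reach is not made up. A row lasts 1/10 s, in which the tool goes at most 50 mm and 8.59 degrees, less where a joint would pass 70% of its speed; a pose out of reach is approached as far as the arm can. A call is refused whole if a number of a shift passes 1 or a number of a turn 1, either way. A call with a gripper value outside its range is refused whole. "gripper" is the finger opening in mm, from 0 to 85.4, set as the call begins (left out, the last holds). The fingers move at their own pace and stop on an object; "force" is the grip in N (left out, the last holds). Time passes only in rows, so rows that do not move let the fingers close. It gives the time, the measured TCP pose, the force, the opening and the grip force at its end, in the units of the state.
- sense(): the state, without advancing time (a new reading comes with each control period).
- vision.read_camera(name): name is "scene" or "top"; returns a dict with "img" (420x560x3 uint8, red, green, blue), "fx", "fy", "cx", "cy" (pixels), "R" (3x3) and "t" (3): a world point X has camera coordinates R X + t. Camera axes: x right, y down, z forward; pixel columns grow to the right and rows downward; lengths in m; the calibration is good to about 2 mm. A picture is of the moment at which its call begins. There is no depth.
- job.sign_off(): hands the job in; it is judged then, once.
The state is a dict: "clock": time; "joints": joint angles; "qvel": joint speeds; "tau": joint torques, N m; "eef_pos": TCP position; "eef_rot": TCP orientation; "force": force on the tool from outside, world axes, zero at the start; "wrist_torque": the same for the moment, N m; "finger_gap": opening from 0.0 (shut) to 1.0 (fully open); "finger_force": force on a finger pad.
Only numpy, scipy, OpenCV 4.12 (cv2) and the standard library are available. Lean on these libraries where they do the work, as an engineer would, in place of code of your own. Each camera call takes 0.05 s, during which the arm holds its last target. There are 200 camera calls.

TASK

The battery packs of the field instruments have been left in a pile beside their chargers. Take the pile apart from the top down, putting each pack on charge before you take the next: lay it flat and square in the pocket of the charging cradle made for its size, with its brass contact end at the cradle's raised terminal hood. Do not tip or drop the packs, and leave the multimeter and the jar where they are.

Things in the scene. Friction and masses are not known exactly. Their poses are not given: they have to be found in the camera images.
- pack_xl: Largest battery pack, flat grey plastic box 140 long (x) x 58 wide (y) x 34 mm high, about 0.5 kg, paper label on top. Three brass contacts wrap round one short end, the contact end (+x). Origin: underside, middle of the contact end's lower edge; the pack runs from x = 0 to -140 mm; z up. Grip across its 58 mm width. Bottom of the pile, flat on the bench.
- pack_l: Second largest battery pack, flat black plastic box 108 long (x) x 54 wide (y) x 30 mm high, about 0.33 kg, paper label on top. Three brass contacts wrap round one short end, the contact end (+x). Origin: underside, middle of the contact end's lower edge; the pack runs from x = 0 to -108 mm; z up. Grip across its 54 mm width. Lies flat on the largest pack, up to 7 degrees askew.
- pack_m: Second smallest battery pack, flat grey plastic box 78 long (x) x 48 wide (y) x 27 mm high, about 0.18 kg, paper label on top. Three brass contacts wrap round one short end, the contact end (+x). Origin: underside, middle of the contact end's lower edge; the pack runs from x = 0 to -78 mm; z up. Grip across its 48 mm width. Lies flat on the second largest pack, up to 7 degrees askew.
- pack_s: Smallest battery pack, flat black plastic box 50 long (x) x 40 wide (y) x 24 mm high, about 0.09 kg, paper label on top. Three brass contacts wrap round one short end, the contact end (+x). Origin: underside, middle of the contact end's lower edge; the pack runs from x = 0 to -50 mm; z up. Grip across its 40 mm width. Lies flat on the second smallest pack, up to 7 degrees askew.
- cradle_xl: Light grey fixed charging cradle for the largest pack. Pocket 156 x 74 mm (8 mm spare all round), floor 12 mm above bench, lip 6 mm high and thick, 46 mm finger notch in each long side. Raised terminal hood (28 high, 24 mm deep) at the +x end. Origin: at bench height, below where the centred pack's origin belongs; pocket from x = +8 to -148 mm; z up.
- cradle_l: Light grey fixed charging cradle for the second largest pack. Pocket 124 x 70 mm (8 mm spare all round), floor 12 mm above bench, lip 6 mm high and thick, 46 mm finger notch in each long side. Raised terminal hood (28 high, 24 mm deep) at the +x end. Origin: at bench height, below where the centred pack's origin belongs; pocket from x = +8 to -116 mm; z up.
- cradle_m: Light grey fixed charging cradle for the second smallest pack. Pocket 94 x 64 mm (8 mm spare all round), floor 12 mm above bench, lip 6 mm high and thick, 46 mm finger notch in each long side. Raised terminal hood (28 high, 24 mm deep) at the +x end. Origin: at bench height, below where the centred pack's origin belongs; pocket from x = +8 to -86 mm; z up.
- cradle_s: Light grey fixed charging cradle for the smallest pack. Pocket 66 x 56 mm (8 mm spare all round), floor 12 mm above bench, lip 6 mm high and thick, 36 mm finger notch in each long side. Raised terminal hood (28 high, 24 mm deep) at the +x end. Origin: at bench height, below where the centred pack's origin belongs; pocket from x = +8 to -58 mm; z up.
- multimeter: Bystander: handheld multimeter lying on its back, 156 x 80 x 32 mm (dial up to 39 mm); origin under its middle, x along its length.
- flux_jar: Bystander: small amber glass jar with a black cap, 48 mm across, 44 mm high; origin under its middle.
Mind the look-alikes: they are no part of the job. What is shaped like the pack_m but brown or orange is not meant.

How it is judged:
By the outcome, as a careful person would: the job done as asked, in the order asked, and still so for the second after the job is handed in, with the robot touching nothing.
It also fails if it takes over 109 s, if anything falls off the work surface, if the arm or the gripper's body presses on something with over 40 N, if the wrist force passes 120 N, or if a joint passes its speed limit or range.

## Working session

There is one attempt and no reset: what is moved stays moved. The work goes in short steps, Python scripts to look and compute and a tool call to move; the robot and the scene stay as the last step left them, time stands still between calls to the robot, and variables do not carry over. Pictures are saved under pics/ and viewed, at most 14 in all, crops included, and the job is handed in when it is done.

Besides the shell and the picture viewer there is one more tool, called after "Call:" by a JSON object that holds its "api" and its "payload", one argument or row to a line. send_rows: Moves the arm, as the interface text tells. Its arguments: {"type":"object","properties":{"rows":{"type":"array","items":{"type":"object","properties":{"x":{"type":"number"},"y":{"type":"number"},"z":{"type":"number"},"yaw":{"type":"number"}}}},"gripper":{"type":"number"},"force":{"type":"number"}},"required":["rows"]}

```bash
mkdir -p pics; ls
python3 - <<'E'
from rig import sense, vision
import cv2,pickle
print(sense())
for n in("scene","top"):
    c=vision.read_camera(n);pickle.dump(c,open(f"pics/{n}0.pkl","wb"))
    cv2.imwrite(f"pics/{n}0.png",c["img"][...,::-1]);print(n,c["fx"],c["cx"],c["cy"],c["R"],c["t"])
E
```

```text
pics
{'clock': 0.0, 'joints': array([ 1.30109515,  0.46945655, -0.04857883,  1.53368147,  0.02411492,
        1.1409978 , -0.08233187]), 'qvel': array([ 5.97867086e-04,  5.81182478e-04, -4.52120489e-05,  1.37834266e-03,
       -6.56900428e-04,  7.30710571e-04, -9.99380929e-04]), 'tau': array([ 2.62019275e-04, -5.10305429e+01, -4.65586677e-02, -2.37708271e+01,
        1.06628015e-02,  7.52661377e-03, -1.41646038e-05]), 'eef_pos': array([ 0.16087417, -0.65509991,  0.30285632]), 'eef_rot': array([ 9.92760646e-01,  1.20105546e-01, -1.63262592e-04, -9.64821700e-04]), 'force': array([0.16581087, 0.19458466, 1.21723983]), 'wrist_torque': array([-0.02643028,  0.01398715, -0.03377997]), 'finger_force': 0.0, 'finger_gap': 0.9996087992332401}
scene 438.1073213659514 281.2064407746289 221.17767333166594 [[-8.63078931e-02  9.96268269e-01 -6.95390235e-04]
 [ 7.14089885e-01  6.13756948e-02 -6.97358344e-01]
 [-6.94713310e-01 -6.06841005e-02 -7.16722301e-01]] [ 0.02501646 -0.36509321  1.54667234]
top 534.2745228364058 282.05186006674387 211.8004730609993 [[ 0.02670485 -0.99945696  0.01930361]
 [-0.98318026 -0.02975032 -0.18019851]
 [ 0.18067495 -0.01416676 -0.98344083]] [-0.02172114  0.61266518  1.26364153]
```

View pics/scene0.png

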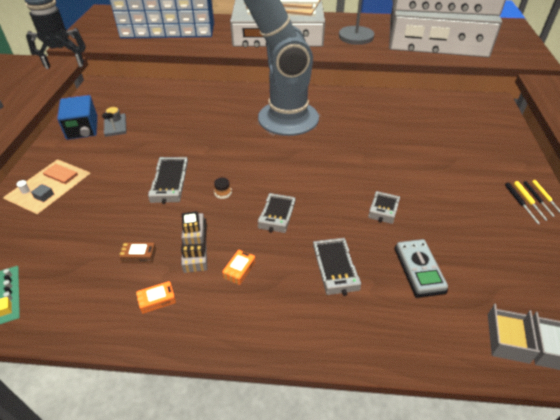

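View pics/top0.png

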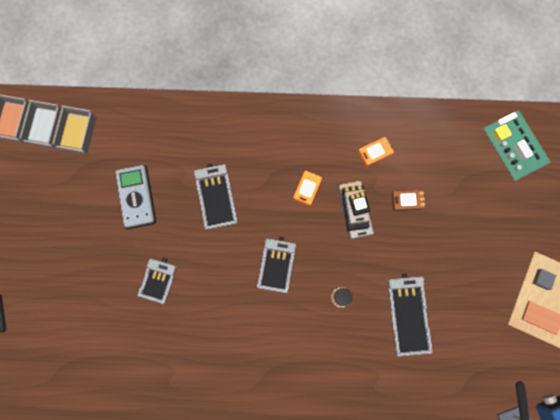

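The scene view shows the pile at about (193,240). The cradles are at (169,178) XL, (277,212) M, (384,207) S and (336,264) L. Orange and brown look-alikes lie at (239,266), (155,296) and (137,252). In the top view the pile is at (356,208), XL at (410,315), L at (215,197), M at (277,265) and S at (157,280). I'll enlarge the pile next.

Run:
```python
import cv2,numpy as np
s=cv2.imread("pics/scene0.png");t=cv2.imread("pics/top0.png")
def crop(i,x,y,w,h,k):return cv2.resize(i[y:y+h,x:x+w],None,fx=k,fy=k,interpolation=cv2.INTER_CUBIC)
a=crop(s,170,205,50,75,8);b=crop(t,332,173,50,75,8)
cv2.imwrite("pics/pile.png",np.hstack([a,b]))
# cradles: rows top view k=5 / 
L=[(t,190,158,50,75),(t,250,232,50,75),(t,385,268,50,90),(t,134,252,50,60)]
o=np.zeros((450,800,3),np.uint8)
for n,(i,x,y,w,h) in enumerate(L):
    c=crop(i,x,y,w,h,4);o[:c.shape[0],n*200:n*200+200]=c
cv2.imwrite("pics/crt.png",o)
L=[(s,310,230,55,68),(s,254,187,55,50),(s,142,150,55,58),(s,360,186,50,40)]
o=np.zeros((580,660,3),np.uint8)
for n,(i,x,y,w,h) in enumerate(L):
    c=crop(i,x,y,w,h,6);r=(n//2)*300;q=(n%2)*330;c=c[:280+300*(1)];c=cv2.resize(c,None,fx=4/6,fy=4/6);o[r:r+c.shape[0],q:q+c.shape[1]]=c
cv2.imwrite("pics/crs.png",o)
```

```text
(no output)
```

View pics/pile.png

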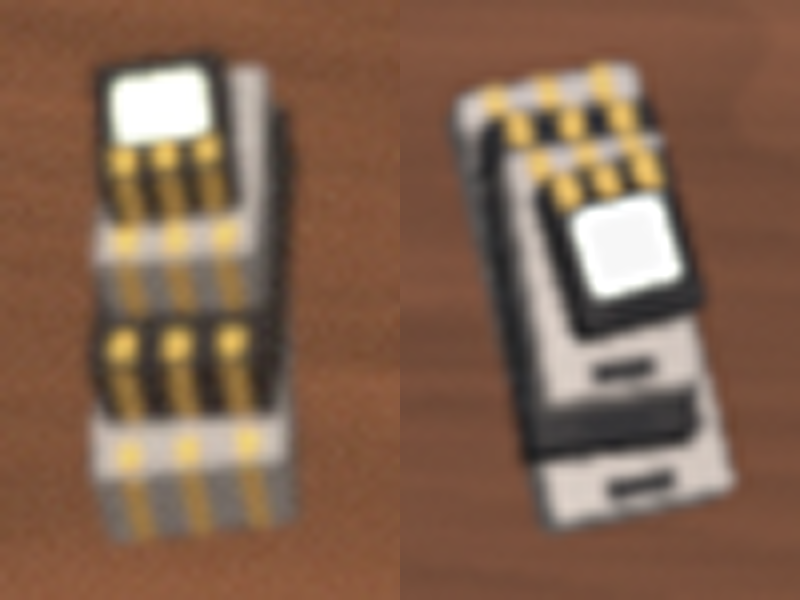

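View pics/crt.png

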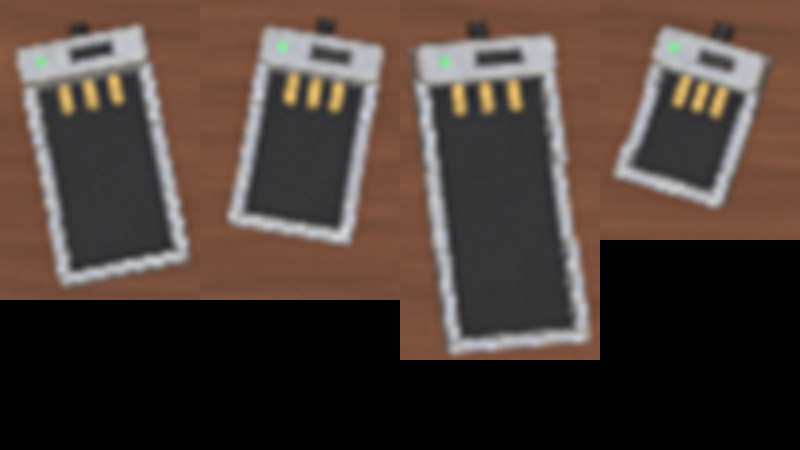

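View pics/crs.png

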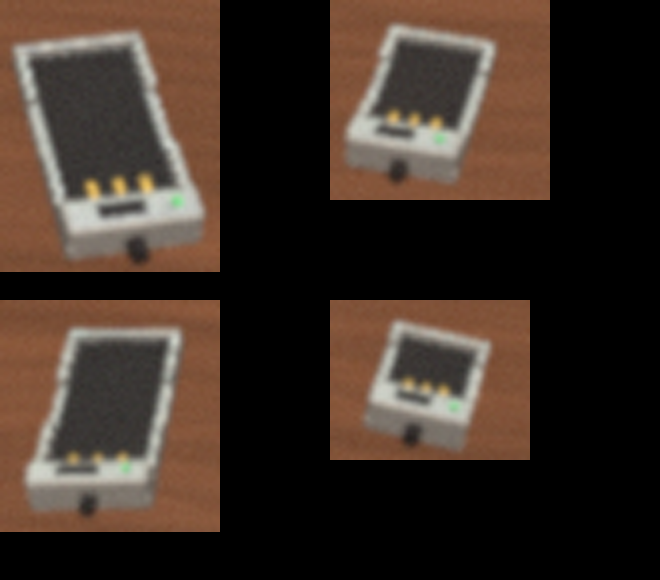

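All contact ends point about +x (towards the viewer in scene), as do the cradle hoods. In the pile, pack_s is on top with its label at scene ≈(190,218) and top ≈(360,203). Below it come M, L and XL. The four orange or brown M-shapes lie apart from the pile, so they are not meant. Next I'll fit poses from both views.

```bash
cat > h.py <<'E'
import numpy as np,cv2,pickle
from scipy.optimize import least_squares
DIM=dict(xl=(140,58,34),l=(108,54,30),m=(78,48,27),s=(50,40,24))
def proj(c,X):
    p=np.asarray(X)@np.array(c["R"]).T+np.array(c["t"]);return p[:,:2]/p[:,2:]*[c["fx"],c["fy"]]+[c["cx"],c["cy"]]
def world(q,P):
    c,s=np.cos(q[2]),np.sin(q[2]);P=np.asarray(P)/1000.
    return np.c_[q[0]+c*P[:,0]-s*P[:,1],q[1]+s*P[:,0]+c*P[:,1],q[3]+P[:,2]]
def fit(obs,q0,zfix=None):  # obs list of (cam,P mm,pix)
    def f(q):
        qq=q if zfix is None else np.r_[q,zfix]
        return np.concatenate([(proj(c,world(qq,P))-px).ravel() for c,P,px in obs])
    r=least_squares(f,q0 if zfix is None else q0[:3],loss="soft_l1",x_scale=.01)
    return (r.x if zfix is None else np.r_[r.x,zfix]),f(r.x)
def uncrop(p,k,ox,oy):return (np.array(p,float)+.5)/k-.5+[ox,oy]
def boxlines(n):
    L,W,H=DIM[n];w=W/2
    b=[(0,-w,0),(0,w,0),(-L,w,0),(-L,-w,0)];t=[(x,y,H) for x,y,_ in b]
    return [(b[i],b[(i+1)%4]) for i in range(4)]+[(t[i],t[(i+1)%4]) for i in range(4)]+[(b[i],t[i]) for i in range(4)]
def cradlelines(n):
    L,W,_=DIM[n];w=W/2+14
    r=lambda x0,x1,w,z:[((x0,-w,z),(x0,w,z)),((x0,w,z),(x1,w,z)),((x1,w,z),(x1,-w,z)),((x1,-w,z),(x0,-w,z))]
    return r(8,-L-14,w,18)+r(8,32,w,28)+r(8,-L-8,w-6,12)+r(32,-L-14,w,0)
def draw(img,c,q,lines,k,ox,oy,col):
    for a,b in lines:
        p=(proj(c,world(q,[a,b]))-[ox,oy]+.5)*k-.5
        p=np.round(p).astype(int);cv2.line(img,tuple(map(int,p[0])),tuple(map(int,p[1])),col,1,cv2.LINE_AA)
E
cat > fit0.py <<'E'
from h import *
S=pickle.load(open("pics/scene0.pkl","rb"));T=pickle.load(open("pics/top0.pkl","rb"))
cr=dict(
l=((190,158),[(64,286),(188,262),(15,50),(143,26),(22,84),(150,60)],(310,230),[(12,45),(140,32),(70,233),(205,210),(68,260),(200,240)]),
m=((250,232),[(30,222),(150,243),(63,25),(184,45),(58,63),(180,85)],(254,187),[(62,24),(166,42),(16,140),(130,162),(18,165),(128,184)]),
xl=((385,268),[(52,353),(190,340),(15,48),(154,36),(18,83),(156,70)],(142,150),[(70,28),(182,30),(27,182),(152,190),(32,210),(150,210)]),
s=((134,252),[(13,178),(120,208),(60,27),(169,58),(53,63),(162,93)],(360,186),[(67,20),(162,42),(37,115),(135,135),(38,130),(133,152)]))
res={}
for n,(to,tp,so,sp) in cr.items():
    L,W,_=DIM[n];w=W/2+14
    PT=[(-L-14,w,18),(-L-14,-w,18),(32,w,28),(32,-w,28),(8,w,28),(8,-w,28)]
    PS=[(-L-14,-w,18),(-L-14,w,18),(32,-w,28),(32,w,28),(32,-w,0),(32,w,0)]
    obs=[(T,PT,uncrop(tp,4,*to)),(S,PS,uncrop(sp,4,*so))]
    q,r=fit(obs,[.5,0,0,0]);qz,rz=fit(obs,q,0.)
    print("cradle",n,q.round(4),qz.round(4),"rms px",np.sqrt((rz**2).mean()).round(2),rz.reshape(-1,2).mean(0).round(2));res["c"+n]=qz
pk=dict(
s=([((0,0,24),(205,166)),((0,20,24),(138,186)),((0,-20,24),(263,152)),((-50,20,0),(180,338)),((-50,-20,0),(303,300))],
   [((-50,-20,24),(97,62)),((-50,20,24),(220,52)),((0,-20,24),(102,177)),((0,20,24),(232,163)),((0,-20,0),(105,218)),((0,20,0),(238,208))]),
m=([((0,0,27),(185,143)),((0,24,27),(103,150)),((-78,24,0),(147,405))],
   [((0,-24,27),(92,262)),((0,24,27),(255,250)),((0,-24,0),(100,318)),((0,24,0),(258,308)),((-78,24,27),(268,65))]),
l=([((0,27,30),(80,120)),((-108,27,0),(130,460)),((-108,-27,0),(290,440))],
   [((0,-27,30),(97,365)),((0,27,30),(283,352)),((0,-27,0),(100,415)),((0,27,0),(285,400))]),
xl=([((0,29,34),(57,97)),((0,-29,34),(237,65)),((-140,29,0),(152,530)),((-140,-29,0),(335,487))],
   [((0,-29,34),(95,475)),((0,29,34),(297,460)),((0,-29,0),(110,540)),((0,29,0),(297,520))]))
zz=dict(xl=0,l=.034,m=.064,s=.091)
for n,(t,s) in pk.items():
    obs=[(T,[a for a,_ in t],uncrop([b for _,b in t],8,332,173)),(S,[a for a,_ in s],uncrop([b for _,b in s],8,170,205))]
    q,r=fit(obs,[.65,-.2,0,.05]);qz,rz=fit(obs,q,zz[n])
    print("pack",n,q.round(4),qz.round(4),"\n",rz.reshape(-1,2).round(1).tolist());res[n]=qz
pickle.dump(res,open("res0.pkl","wb"))
def cropim(c,x,y,w,h,k):return cv2.resize(c["img"][y:y+h,x:x+w,::-1].copy(),None,fx=k,fy=k,interpolation=cv2.INTER_CUBIC)
A=[]
for c,o in((S,(165,205)),(T,(332,173))):
    im=cropim(c,*o,50,75,8)
    for n,col in(("s",(0,0,255)),("m",(0,255,0)),("l",(255,255,0)),("xl",(255,0,255))):draw(im,c,res[n],boxlines(n),8,*o,col)
    A.append(im)
cv2.imwrite("pics/ov1.png",np.hstack(A))
o=np.zeros((600,800,3),np.uint8)
for i,(n,(to,_,so,_)) in enumerate(cr.items()):
    for j,(c,of,h) in enumerate(((T,to,90),(S,so,60))):
        im=cropim(c,*of,50,h,4);draw(im,c,res["c"+n],cradlelines(n),4,*of,(0,0,255));o[j*360:j*360+h*4,i*200:i*200+200]=im
cv2.imwrite("pics/ov2.png",o)
E
python3 fit0.py
```

```text
cradle l [ 6.978e-01  1.764e-01  2.391e-01 -6.000e-04] [0.6979 0.1764 0.2392 0.    ] rms px 0.42 [ 0.08 -0.08]
cradle m [ 0.5139  0.0014 -0.141  -0.0016] [ 0.5142  0.0014 -0.1407  0.    ] rms px 0.45 [-0.04 -0.29]
cradle xl [ 0.4302 -0.3196  0.1186 -0.0016] [ 0.4305 -0.3191  0.1189  0.    ] rms px 0.75 [ 0.18 -0.35]
cradle s [ 0.4525  0.2962 -0.2637 -0.0036] [ 0.4531  0.2956 -0.2642  0.    ] rms px 1.24 [-0.18 -0.84]
pack s [ 0.6535 -0.1809  0.2965  0.0909] [ 0.6535 -0.1809  0.2967  0.091 ] 
 [[-0.0, -0.5], [0.3, -0.8], [0.8, -0.9], [-0.3, 1.9], [0.1, 2.3], [-1.1, -0.2], [0.3, -1.4], [-0.6, 0.2], [0.4, -0.6], [0.7, 2.1], [1.1, 0.7]]
pack m [ 0.6663 -0.1797  0.1762  0.0647] [ 0.666  -0.1798  0.1748  0.064 ] 
 [[0.5, -0.5], [1.0, -0.0], [-0.6, 1.3], [-0.2, -0.1], [-0.0, 0.0], [0.6, 0.4], [1.1, 0.3], [-0.4, -0.1]]
pack l [ 0.6836 -0.1755  0.1829  0.0387] [ 0.6824 -0.1764  0.1821  0.034 ] 
 [[-0.1, -0.2], [-0.4, 1.7], [0.8, 0.9], [-0.5, 0.0], [-0.8, -0.0], [1.1, 1.8], [0.5, 2.1]]
pack xl [ 0.6992 -0.1748  0.2616  0.0016] [ 0.6988 -0.1751  0.2613  0.    ] 
 [[0.2, 0.0], [-0.3, -1.0], [0.4, 0.9], [-0.7, 1.1], [-0.3, 0.5], [-1.0, -0.9], [0.2, 1.1], [0.7, 0.3]]
```

View pics/ov1.png

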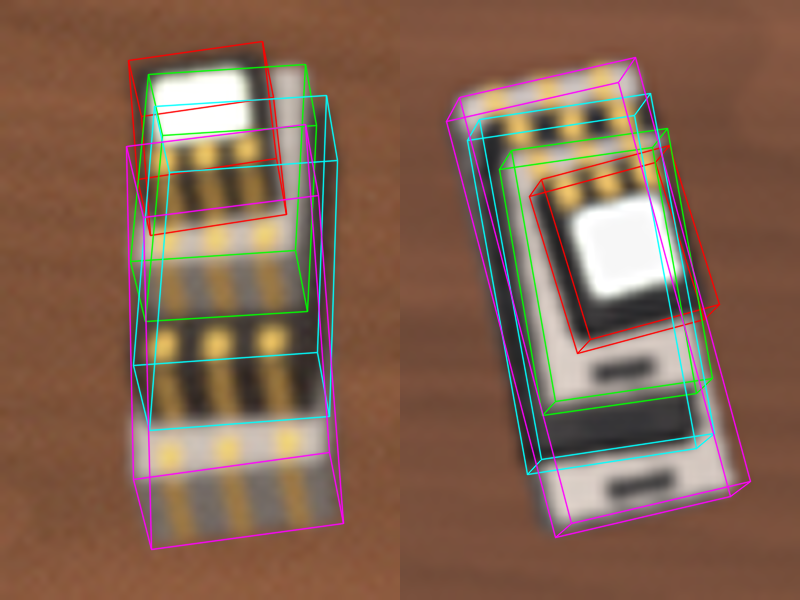

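View pics/ov2.png

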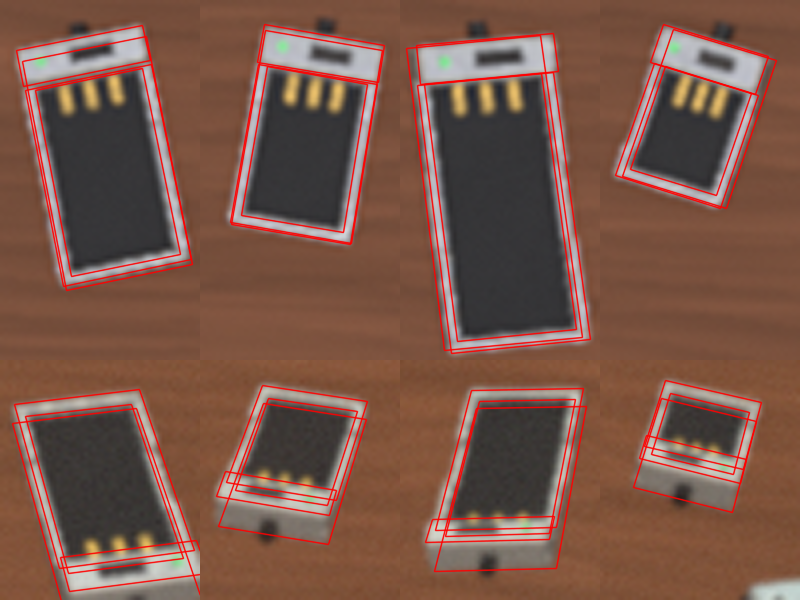

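Poses fit the overlays within about 2 mm, and free-z heights agree with the text (−4 to +5 mm). Pack tops are at 34, 64, 91 and 115 mm. Now the move planner, then the approach to pack_s.

```bash
cat > go.py <<'E'
import sys
from h import *
from rig import sense
def pose(s):
    x,y,z,w=s["eef_rot"];return np.arctan2(2*(x*y+z*w),1-2*(y*y+z*z))
def plan(X,Y,Z,psi,s=None):
    s=s or sense();p=s["eef_pos"];a=pose(s);d=np.array([X,Y,Z])-p
    dpsi=(psi-a+np.pi/2)%np.pi-np.pi/2;f=a+dpsi;c,n=np.cos(f),np.sin(f)
    print("at",p.round(4),"psi %.3f"%a,"t %.1f"%s["clock"],"gap %.1f"%(s["finger_gap"]*85.4))
    print("yaw units %.2f; then x %.2f y %.2f z %.2f"%(-np.degrees(dpsi)/8,(c*d[0]+n*d[1])/.03,(n*d[0]-c*d[1])/.03,-d[2]/.03))
def mid(n,q,along=0):
    L=DIM[n.strip("c")][0]/2000+along;return q[0]-L*np.cos(q[2]),q[1]-L*np.sin(q[2])
if __name__=="__main__":
    n=sys.argv[1];z=float(sys.argv[2]);al=float(sys.argv[3]) if len(sys.argv)>3 else 0
    q=pickle.load(open("res0.pkl","rb"))[n];plan(*mid(n,q,al),z,q[2])
E
python3 - <<'E'
import pickle
r=pickle.load(open("res0.pkl","rb"));r["s"][2]=.265;pickle.dump(r,open("res0.pkl","wb"))
E
python3 go.py s .25
```

```text
at [ 0.1609 -0.6551  0.303 ] psi 0.241 t 0.1 gap 85.5
yaw units -0.17; then x 19.15 y -10.96 z 1.77
```

Call:
{"api": "send_rows", "payload": {
  "rows": [
    {"yaw":-0.17},
    {"x":0.96,"y":-0.55},
    {"x":0.96,"y":-0.55},
    {"x":0.96,"y":-0.55},
    {"x":0.96,"y":-0.55},
    {"x":0.96,"y":-0.55},
    {"x":0.96,"y":-0.55},
    {"x":0.96,"y":-0.55},
    {"x":0.96,"y":-0.55},
    {"x":0.96,"y":-0.55},
    {"x":0.96,"y":-0.55}
  ],
  "gripper": 85
}}

```text
invalid input
```

Call:
{"api": "send_rows", "payload": {
  "rows": [
    {"x":0.96,"y":-0.55,"z":0.2},
    {"x":0.96,"y":-0.55,"z":0.2},
    {"x":0.96,"y":-0.55,"z":0.2},
    {"x":0.96,"y":-0.55,"z":0.2},
    {"x":0.96,"y":-0.55,"z":0.2},
    {"x":0.96,"y":-0.55,"z":0.2},
    {"x":0.96,"y":-0.55,"z":0.2},
    {"x":0.96,"y":-0.55,"z":0.2},
    {"x":0.96,"y":-0.55,"z":0.1},
    {"x":0.5,"y":-0.5},
    {}
  ]
}}

```text
invalid input
```

```bash
python3 go.py s .168
python3 - <<'E'
from rig import vision
import cv2,pickle,numpy as np
o=[]
for n,(x,y) in(("scene",(150,185)),("top",(310,160))):
    c=vision.read_camera(n);o.append(cv2.resize(c["img"][y:y+100,x:x+100,::-1],None,fx=4,fy=4,interpolation=2))
cv2.imwrite("pics/a1.png",np.hstack(o))
E
```

```text
at [ 0.1609 -0.6551  0.303 ] psi 0.241 t 0.1 gap 85.5
yaw units -0.17; then x 19.15 y -10.96 z 4.50
```

View pics/a1.png

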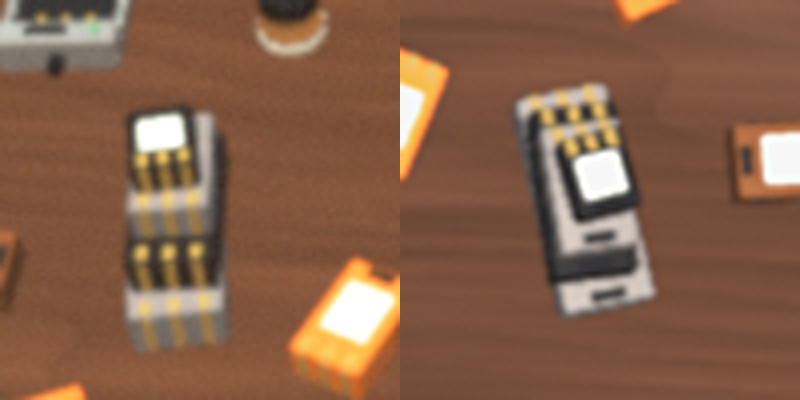

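The arm has not moved because both calls were refused, and the crop shows the pile unchanged with pack_s on top. I'll try again with every row written in full.

Call:
{"api": "send_rows", "payload": {
  "rows": [
    {"x":0,"y":0,"z":0,"yaw":-0.17},
    {"x":0.96,"y":-0.55,"z":0,"yaw":0},
    {"x":0.96,"y":-0.55,"z":0,"yaw":0},
    {"x":0.96,"y":-0.55,"z":0,"yaw":0},
    {"x":0.96,"y":-0.55,"z":0,"yaw":0},
    {"x":0.96,"y":-0.55,"z":0,"yaw":0},
    {"x":0.96,"y":-0.55,"z":0,"yaw":0},
    {"x":0.96,"y":-0.55,"z":0,"yaw":0},
    {"x":0.96,"y":-0.55,"z":0,"yaw":0},
    {"x":0.96,"y":-0.55,"z":0,"yaw":0},
    {"x":0.96,"y":-0.55,"z":0,"yaw":0}
  ],
  "gripper": 85
}}

```text
clock: 1.3
eef_pos: [0.3966, -0.4199, 0.3041]
eef_rot: [0.991, 0.132, 0.0, 0.0]
force: [0.8, -0.5, -0.9]
finger_gap: 1.001
finger_force: 0.0
```

Call:
{"api": "send_rows", "payload": {
  "rows": [
    {"x":0.96,"y":-0.55,"z":0.2,"yaw":0},
    {"x":0.96,"y":-0.55,"z":0.2,"yaw":0},
    {"x":0.96,"y":-0.55,"z":0.2,"yaw":0},
    {"x":0.96,"y":-0.55,"z":0.2,"yaw":0},
    {"x":0.96,"y":-0.55,"z":0.2,"yaw":0},
    {"x":0.96,"y":-0.55,"z":0.2,"yaw":0},
    {"x":0.96,"y":-0.55,"z":0.2,"yaw":0},
    {"x":0.96,"y":-0.55,"z":0.2,"yaw":0},
    {"x":0.96,"y":-0.55,"z":0.1,"yaw":0},
    {"x":0.5,"y":-0.5,"z":0,"yaw":0},
    {"x":0,"y":0,"z":0,"yaw":0}
  ]
}}

```text
clock: 2.4
eef_pos: [0.6196, -0.1869, 0.2527]
eef_rot: [0.991, 0.135, 0.001, -0.001]
force: [-0.6, 0.2, -0.5]
finger_gap: 0.996
finger_force: 0.0
```

```bash
python3 go.py s .168
python3 - <<'E'
from rig import vision
import cv2,pickle,numpy as np
o=[]
for n,(x,y) in(("scene",(150,175)),("top",(310,160))):
    c=vision.read_camera(n);o.append(cv2.resize(c["img"][y:y+100,x:x+100,::-1],None,fx=4,fy=4,interpolation=2))
cv2.imwrite("pics/a2.png",np.hstack(o))
E
```

```text
at [ 0.6196 -0.1869  0.2527] psi 0.272 t 2.4 gap 85.0
yaw units 0.05; then x 0.31 y 0.10 z 2.82
```

View pics/a2.png

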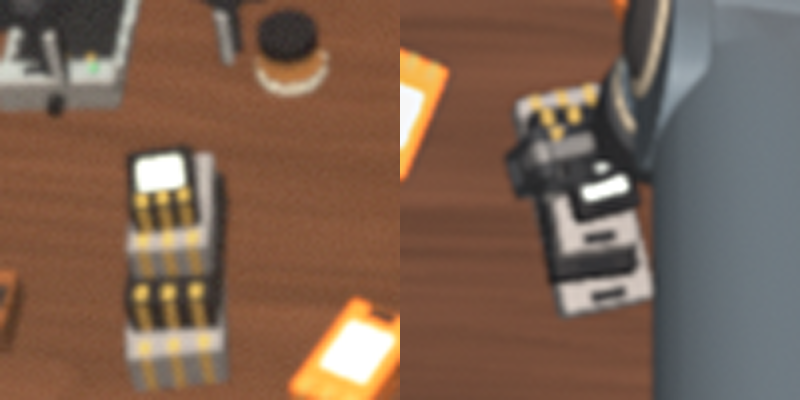

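Scene shows pack_s at crop (160,190) clear below the two fingertips at (50,60) and (228,55), and top shows the gripper over pack_s. Descending.

Call:
{"api": "send_rows", "payload": {
  "rows": [
    {"x":0.31,"y":0.1,"z":0.4,"yaw":0.05},
    {"x":0,"y":0,"z":0.6,"yaw":0},
    {"x":0,"y":0,"z":0.6,"yaw":0},
    {"x":0,"y":0,"z":0.6,"yaw":0},
    {"x":0,"y":0,"z":0.4,"yaw":0},
    {"x":0,"y":0,"z":0.22,"yaw":0},
    {"x":0,"y":0,"z":0,"yaw":0},
    {"x":0,"y":0,"z":0,"yaw":0}
  ]
}}

```text
clock: 3.3
eef_pos: [0.6279, -0.1923, 0.1688]
eef_rot: [0.992, 0.128, 0.001, 0.0]
force: [0.9, -0.5, 0.7]
finger_gap: 0.997
finger_force: 0.0
```

Call:
{"api": "send_rows", "payload": {
  "rows": [
    {"x":0,"y":0,"z":0,"yaw":0},
    {"x":0,"y":0,"z":0,"yaw":0},
    {"x":0,"y":0,"z":0,"yaw":0},
    {"x":0,"y":0,"z":0,"yaw":0},
    {"x":0,"y":0,"z":0,"yaw":0},
    {"x":0,"y":0,"z":0,"yaw":0},
    {"x":0,"y":0,"z":0,"yaw":0}
  ],
  "gripper": 30,
  "force": 30
}}

```text
clock: 4.0
eef_pos: [0.628, -0.1918, 0.1691]
eef_rot: [0.992, 0.129, 0.001, 0.0]
force: [-0.1, 0.3, 5.5]
finger_gap: 0.464
finger_force: 32.5
```

Gripped at 39.6 mm, as expected. Lifting gently.

Call:
{"api": "send_rows", "payload": {
  "rows": [
    {"x":0,"y":0,"z":-0.1,"yaw":0},
    {"x":0,"y":0,"z":-0.2,"yaw":0},
    {"x":0,"y":0,"z":-0.4,"yaw":0},
    {"x":0,"y":0,"z":-0.6,"yaw":0},
    {"x":0,"y":0,"z":-0.7,"yaw":0},
    {"x":0,"y":0,"z":-0.5,"yaw":0},
    {"x":0,"y":0,"z":0,"yaw":0}
  ]
}}

```text
clock: 4.7
eef_pos: [0.6288, -0.1922, 0.2464]
eef_rot: [0.992, 0.128, 0.003, 0.001]
force: [-0.5, 0.8, -1.7]
finger_gap: 0.461
finger_force: 31.8
```

```bash
cat > look.py <<'E'
import sys
from h import *
from rig import vision
# look.py out sx sy tx ty [w h k]
a=sys.argv;sx,sy,tx,ty=map(int,a[2:6]);w,h,k=map(int,a[6:9]) if len(a)>6 else (100,100,4)
o=[]
for n,x,y in(("scene",sx,sy),("top",tx,ty)):
    c=vision.read_camera(n);pickle.dump(c,open(f"pics/{a[1]}_{n}.pkl","wb"));o.append(cv2.resize(c["img"][y:y+h,x:x+w,::-1],None,fx=k,fy=k,interpolation=2))
cv2.imwrite(f"pics/{a[1]}.png",np.hstack(o))
E
python3 look.py b1 160 165 320 160 50 75 8; python3 go.py cs .25
```

```text
at [ 0.6273 -0.192   0.2434] psi 0.257 t 4.8 gap 39.1
yaw units 3.74; then x -10.68 y -14.17 z -0.22
```

View pics/b1.png

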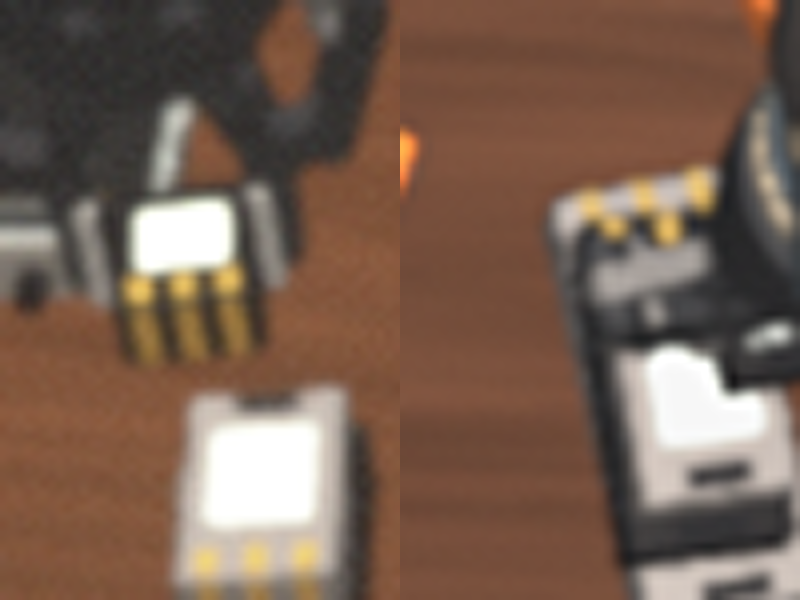

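Pack_s hangs level between the pads, with its contacts at scene crop (187,285) and front bottom edge at (195,362). Pack_m below has not shifted. I'll measure the in-hand offset.

```bash
cat > hand.py <<'E'
from go import *
def hand(n,cam,off,k,pts,tcp,psi):
    c=pickle.load(open(cam,"rb"));P=[p for p,_ in pts];px=uncrop([q for _,q in pts],k,*off)
    f=lambda v:(proj(c,world([tcp[0]+v[0]*np.cos(psi)-v[2]*np.sin(psi),tcp[1]+v[0]*np.sin(psi)+v[2]*np.cos(psi),psi,v[1]],P))-px).ravel()
    for lock in(0,1):
        r=least_squares(lambda u:f(u if not lock else [u[0],u[1],0]),[.03,.1,0],x_scale=.01)
        print("front ahead of TCP mm %.1f, bottom z %.4f, lateral %.1f, res"%(r.x[0]*1e3,r.x[1],r.x[2]*1e3),np.abs(r.fun).max().round(2))
E
python3 - <<'E'
from hand import *
hand("s","pics/b1_scene.pkl",(160,165),8,[((0,0,24),(187,295)),((0,0,0),(195,362)),((-50,-20,24),(125,198)),((-50,20,24),(242,185)),((0,20,0),(265,350)),((0,-20,0),(127,367))],(.6273,-.192,.2434),.257)
E
```

```text
front ahead of TCP mm -41.5, bottom z 0.1037, lateral -10.7, res 0.97
front ahead of TCP mm 35.9, bottom z 0.1737, lateral 0.0, res 1.72
```

```bash
cat > hand.py <<'E'
from go import *
def hand(n,cam,off,k,pts,tcp,psi,zb):
    c=pickle.load(open(cam,"rb"));P=[p for p,_ in pts];px=uncrop([q for _,q in pts],k,*off)
    f=lambda v:(proj(c,world([tcp[0]+v[0]*np.cos(psi)-v[1]*np.sin(psi),tcp[1]+v[0]*np.sin(psi)+v[1]*np.cos(psi),psi,zb],P))-px).ravel()
    r=least_squares(f,[.03,0],x_scale=.01)
    print("front ahead of TCP mm %.1f, lateral %.1f, res"%tuple(r.x*1e3),r.fun.reshape(-1,2).round(1).tolist())
E
python3 - <<'E'
from hand import *
hand("s","pics/b1_scene.pkl",(160,165),8,[((0,0,24),(187,295)),((0,0,0),(195,362)),((-50,-20,24),(125,198)),((-50,20,24),(242,185)),((0,20,0),(265,350)),((0,-20,0),(127,367))],(.628,-.192,.245),.257,.167)
E
python3 go.py cs .25
```

```text
front ahead of TCP mm 27.6, lateral -1.5, res [[-0.3, 0.7], [0.4, 0.1], [-1.8, -1.0], [1.3, -1.3], [0.6, 0.6], [-0.1, 0.6]]
at [ 0.6273 -0.192   0.2434] psi 0.257 t 4.8 gap 39.1
yaw units 3.74; then x -10.68 y -14.17 z -0.22
```

Call:
{"api": "send_rows", "payload": {
  "rows": [
    {"x":0,"y":0,"z":-0.1,"yaw":0.5},
    {"x":0,"y":0,"z":0,"yaw":0.9},
    {"x":0,"y":0,"z":0,"yaw":0.9},
    {"x":0,"y":0,"z":0,"yaw":0.9},
    {"x":0,"y":0,"z":0,"yaw":0.54},
    {"x":-0.3,"y":-0.4,"z":0,"yaw":0},
    {"x":-0.6,"y":-0.8,"z":0,"yaw":0},
    {"x":-0.6,"y":-0.8,"z":0,"yaw":0},
    {"x":-0.6,"y":-0.8,"z":0,"yaw":0},
    {"x":-0.6,"y":-0.8,"z":0,"yaw":0},
    {"x":-0.6,"y":-0.8,"z":0,"yaw":0},
    {"x":-0.6,"y":-0.8,"z":0,"yaw":0}
  ]
}}

```text
clock: 6.0
eef_pos: [0.5537, -0.0086, 0.2455]
eef_rot: [0.991, -0.13, -0.001, 0.0]
force: [1.1, 0.4, -1.2]
finger_gap: 0.462
finger_force: 31.8
```

Call:
{"api": "send_rows", "payload": {
  "rows": [
    {"x":-0.6,"y":-0.8,"z":0,"yaw":0},
    {"x":-0.6,"y":-0.8,"z":0,"yaw":0},
    {"x":-0.6,"y":-0.8,"z":0,"yaw":0},
    {"x":-0.6,"y":-0.8,"z":0,"yaw":0},
    {"x":-0.6,"y":-0.8,"z":0,"yaw":0},
    {"x":-0.6,"y":-0.8,"z":0,"yaw":0},
    {"x":-0.6,"y":-0.8,"z":0,"yaw":0},
    {"x":-0.6,"y":-0.8,"z":0,"yaw":0},
    {"x":-0.6,"y":-0.8,"z":0,"yaw":0},
    {"x":-0.6,"y":-0.8,"z":0,"yaw":0},
    {"x":-0.3,"y":-0.4,"z":0,"yaw":0},
    {"x":0,"y":0,"z":0,"yaw":0}
  ]
}}

```text
clock: 7.2
eef_pos: [0.4362, 0.2846, 0.2458]
eef_rot: [0.992, -0.128, -0.001, -0.0]
force: [-0.8, -0.5, -1.4]
finger_gap: 0.458
finger_force: 31.8
```

```bash
python3 go.py cs .091 .0015
```

```text
at [0.4362 0.2846 0.2458] psi -0.257 t 7.2 gap 39.1
yaw units 0.05; then x -0.44 y -0.50 z 5.16
```

Call:
{"api": "send_rows", "payload": {
  "rows": [
    {"x":-0.44,"y":-0.5,"z":0,"yaw":0.05},
    {"x":0,"y":0,"z":0.5,"yaw":0},
    {"x":0,"y":0,"z":0.7,"yaw":0},
    {"x":0,"y":0,"z":0.8,"yaw":0},
    {"x":0,"y":0,"z":0.8,"yaw":0},
    {"x":0,"y":0,"z":0.8,"yaw":0},
    {"x":0,"y":0,"z":0.5,"yaw":0},
    {"x":0,"y":0,"z":0.3,"yaw":0},
    {"x":0,"y":0,"z":0,"yaw":0},
    {"x":0,"y":0,"z":0,"yaw":0}
  ]
}}

```text
clock: 8.2
eef_pos: [0.4304, 0.2997, 0.1147]
eef_rot: [0.991, -0.135, 0.0, -0.0]
force: [-0.8, -0.7, -1.5]
finger_gap: 0.465
finger_force: 31.8
```

```bash
python3 look.py b2 355 170 125 245 50 60 8; python3 go.py cs .091 .0015
```

```text
at [0.4306 0.3    0.1152] psi -0.272 t 8.3 gap 39.2
yaw units -0.05; then x -0.12 y -0.05 z 0.81
```

View pics/b2.png

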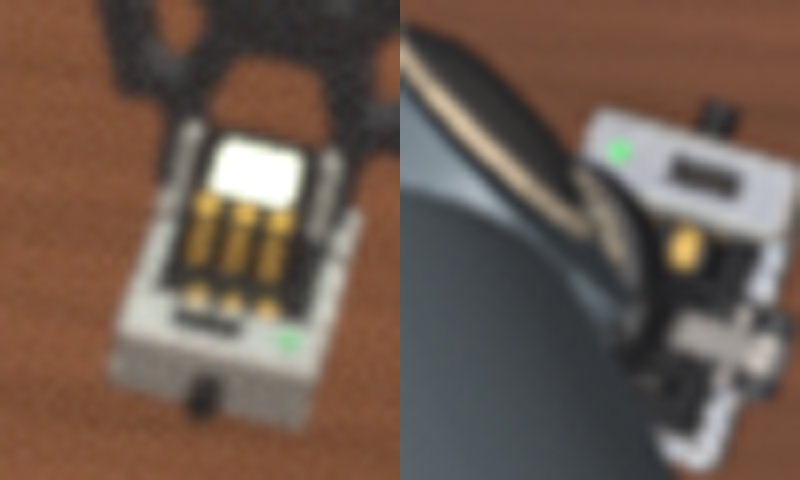

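Scene shows pack_s over the pocket, centred, with the contact end towards the hood. Top shows the fingers at the notch. Lowering and releasing.

Call:
{"api": "send_rows", "payload": {
  "rows": [
    {"x":-0.12,"y":-0.05,"z":0.2,"yaw":-0.05},
    {"x":0,"y":0,"z":0.25,"yaw":0},
    {"x":0,"y":0,"z":0.2,"yaw":0},
    {"x":0,"y":0,"z":0.1,"yaw":0},
    {"x":0,"y":0,"z":0.06,"yaw":0},
    {"x":0,"y":0,"z":0,"yaw":0},
    {"x":0,"y":0,"z":0,"yaw":0}
  ]
}}

```text
clock: 9.0
eef_pos: [0.4269, 0.3021, 0.0901]
eef_rot: [0.991, -0.132, -0.0, 0.0]
force: [-1.5, -1.7, 0.9]
finger_gap: 0.461
finger_force: 32.2
```

Call:
{"api": "send_rows", "payload": {
  "rows": [
    {"x":0,"y":0,"z":0,"yaw":0},
    {"x":0,"y":0,"z":0,"yaw":0},
    {"x":0,"y":0,"z":0,"yaw":0},
    {"x":0,"y":0,"z":0,"yaw":0},
    {"x":0,"y":0,"z":-0.2,"yaw":0},
    {"x":0,"y":0,"z":-0.4,"yaw":0},
    {"x":0,"y":0,"z":-0.8,"yaw":0},
    {"x":0,"y":0,"z":-0.9,"yaw":0},
    {"x":0,"y":0,"z":-0.9,"yaw":0},
    {"x":0,"y":0,"z":-0.9,"yaw":0},
    {"x":0,"y":0,"z":-0.5,"yaw":0}
  ],
  "gripper": 60
}}

```text
clock: 10.1
eef_pos: [0.4277, 0.3028, 0.2315]
eef_rot: [0.991, -0.132, 0.002, -0.002]
force: [-0.1, 0.5, -0.4]
finger_gap: 0.703
finger_force: 0.0
```

```bash
python3 look.py b3 160 205 325 165 60 75 6; python3 go.py m .22
python3 - <<'E'
import cv2,pickle,numpy as np
a=cv2.imread("pics/b3.png");c=pickle.load(open("pics/b3_scene.pkl","rb"))["img"]
c=cv2.resize(c[180:230,360:410,::-1],None,fx=6,fy=6,interpolation=2)
o=np.zeros((600,720+0,3),np.uint8);o=np.zeros((450,800,3),np.uint8);o[:450,:720]=a[:450,:720];
cv2.imwrite("pics/b3.png",np.vstack([o[:450,:720]]));cv2.imwrite("pics/b3s.png",c)
t=np.zeros((450,300,3),np.uint8);t[:300]=c
p=np.hstack([a[:, :720],t]);cv2.imwrite("pics/b3.png",cv2.resize(p,(800,353),interpolation=cv2.INTER_AREA))
E
```

```text
at [0.428  0.3031 0.2313] psi -0.265 t 10.2 gap 60.1
yaw units -3.15; then x 3.71 y 17.23 z 0.38
```

View pics/b3.png

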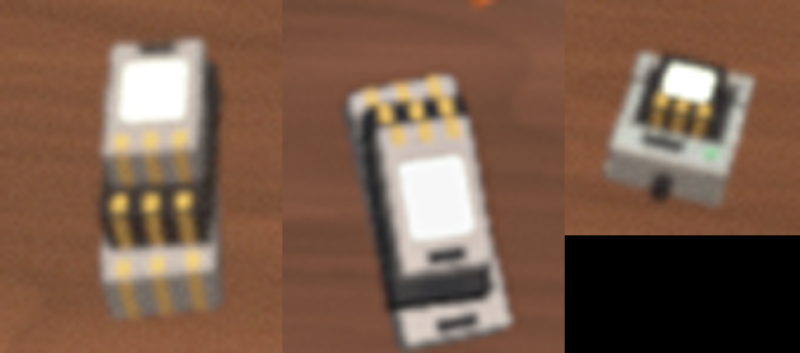

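Pack_s is seated and centred in its cradle (right panel, contacts at the hood), and pack_m is now fully visible. I'll refit M, with its label as a check.

```bash
python3 - <<'E'
from go import *
S=pickle.load(open("pics/b3_scene.pkl","rb"));T=pickle.load(open("pics/b3_top.pkl","rb"))
k=6*800/1020
s=[((-78,-24,27),(110,42)),((-78,24,27),(205,40)),((0,-24,27),(105,152)),((0,24,27),(204,147)),((0,-24,0),(108,186)),((0,24,0),(204,180))]
t=[((0,0,27),(425,117)),((0,24,27),(377,127)),((-78,24,0),(402,275)),((-78,-24,0),(491,262))]
obs=[(S,[a for a,_ in s],uncrop([b for _,b in s],k,160,205)),(T,[a for a,_ in t],uncrop([(b[0]-282.35,b[1]) for _,b in t],k,325,165))]
q,r=fit(obs,[.66,-.18,.17,.06]);print(q,r.reshape(-1,2).round(1).tolist())
q,r=fit(obs,q,.064);print(q)
res=pickle.load(open("res0.pkl","rb"));print(res["m"]);
res["m"]=(res["m"]+q)/2;pickle.dump(res,open("res0.pkl","wb"));print("label fits lateral:",)
for c,p,o in((S,(154,90),(160,205)),(T,(437-282.35,197),(325,165))):
    u=uncrop([p],k,*o)[0];d=np.array([(u[0]-c["cx"])/c["fx"],(u[1]-c["cy"])/c["fy"],1]);R=np.array(c["R"]);d=R.T@d;C=-R.T@np.array(c["t"]);X=C+d*(.091-C[2])/d[2]
    e=X[:2]-q[:2];print(e@[np.cos(q[2]),np.sin(q[2])],e@[-np.sin(q[2]),np.cos(q[2])])
E
python3 go.py m .22
```

```text
[ 0.66708234 -0.17799781  0.1967444   0.06618565] [[-0.2, 0.2], [-0.7, -0.9], [-0.6, 0.2], [-1.0, -0.4], [0.6, 0.6], [0.5, 0.2], [-0.3, -0.2], [0.2, -0.8], [-0.6, 0.9], [-0.3, 0.5]]
[ 0.66632118 -0.17847549  0.19592968  0.064     ]
[ 0.6660095  -0.17983089  0.1748032   0.064     ]
label fits lateral:
-0.0422788580812928 0.0002166364151931638
-0.04171755699670685 0.0011933443525303199
at [0.428  0.3031 0.2313] psi -0.265 t 10.2 gap 60.1
yaw units -3.22; then x 3.54 y 17.26 z 0.38
```

Call:
{"api": "send_rows", "payload": {
  "rows": [
    {"x":0,"y":0,"z":0,"yaw":-0.9},
    {"x":0,"y":0,"z":0,"yaw":-0.9},
    {"x":0,"y":0,"z":0,"yaw":-0.9},
    {"x":0,"y":0,"z":0,"yaw":-0.52},
    {"x":0.2,"y":0.9,"z":0,"yaw":0},
    {"x":0.2,"y":0.96,"z":0,"yaw":0},
    {"x":0.2,"y":0.96,"z":0,"yaw":0},
    {"x":0.2,"y":0.96,"z":0,"yaw":0},
    {"x":0.2,"y":0.96,"z":0,"yaw":0},
    {"x":0.2,"y":0.96,"z":0,"yaw":0},
    {"x":0.2,"y":0.96,"z":0,"yaw":0},
    {"x":0.2,"y":0.96,"z":0,"yaw":0}
  ],
  "gripper": 85
}}

```text
clock: 11.4
eef_pos: [0.516, 0.0851, 0.2274]
eef_rot: [0.996, 0.092, -0.001, 0.0]
force: [-0.1, -0.1, 0.0]
finger_gap: 0.997
finger_force: 0.0
```

Call:
{"api": "send_rows", "payload": {
  "rows": [
    {"x":0.2,"y":0.96,"z":0,"yaw":0},
    {"x":0.2,"y":0.96,"z":0,"yaw":0},
    {"x":0.2,"y":0.96,"z":0,"yaw":0},
    {"x":0.2,"y":0.96,"z":0,"yaw":0},
    {"x":0.2,"y":0.96,"z":0,"yaw":0},
    {"x":0.2,"y":0.96,"z":0,"yaw":0},
    {"x":0.2,"y":0.96,"z":0,"yaw":0},
    {"x":0.2,"y":0.96,"z":0,"yaw":0},
    {"x":0.2,"y":0.96,"z":0,"yaw":0},
    {"x":0.2,"y":0.96,"z":0.38,"yaw":0},
    {"x":0,"y":0,"z":0,"yaw":0}
  ]
}}

```text
clock: 12.5
eef_pos: [0.6272, -0.1909, 0.2142]
eef_rot: [0.996, 0.089, -0.002, 0.001]
force: [-1.3, 0.0, -0.6]
finger_gap: 0.993
finger_force: 0.0
```

```bash
python3 go.py m .141
```

```text
at [ 0.6272 -0.1909  0.2142] psi 0.178 t 12.5 gap 84.8
yaw units -0.05; then x 0.05 y -0.15 z 2.44
```

Call:
{"api": "send_rows", "payload": {
  "rows": [
    {"x":0.05,"y":-0.15,"z":0.3,"yaw":-0.05},
    {"x":0,"y":0,"z":0.6,"yaw":0},
    {"x":0,"y":0,"z":0.6,"yaw":0},
    {"x":0,"y":0,"z":0.5,"yaw":0},
    {"x":0,"y":0,"z":0.4,"yaw":0},
    {"x":0,"y":0,"z":0,"yaw":0},
    {"x":0,"y":0,"z":0,"yaw":0}
  ]
}}

```text
clock: 13.2
eef_pos: [0.629, -0.1806, 0.1447]
eef_rot: [0.995, 0.096, 0.0, -0.0]
force: [0.1, -0.6, 0.7]
finger_gap: 0.996
finger_force: 0.0
```

Call:
{"api": "send_rows", "payload": {
  "rows": [
    {"x":0,"y":0,"z":0,"yaw":0},
    {"x":0,"y":0,"z":0,"yaw":0},
    {"x":0,"y":0,"z":0,"yaw":0},
    {"x":0,"y":0,"z":0,"yaw":0},
    {"x":0,"y":0,"z":0,"yaw":0},
    {"x":0,"y":0,"z":0,"yaw":0},
    {"x":0,"y":0,"z":0,"yaw":0}
  ],
  "gripper": 38,
  "force": 40
}}

```text
clock: 13.9
eef_pos: [0.6296, -0.1816, 0.1459]
eef_rot: [0.995, 0.096, 0.001, 0.001]
force: [-0.2, -1.0, 6.1]
finger_gap: 0.553
finger_force: 44.3
```

Call:
{"api": "send_rows", "payload": {
  "rows": [
    {"x":0,"y":0,"z":-0.1,"yaw":0},
    {"x":0,"y":0,"z":-0.2,"yaw":0},
    {"x":0,"y":0,"z":-0.4,"yaw":0},
    {"x":0,"y":0,"z":-0.6,"yaw":0},
    {"x":0,"y":0,"z":-0.7,"yaw":0},
    {"x":0,"y":0,"z":-0.5,"yaw":0},
    {"x":0,"y":0,"z":0,"yaw":0}
  ]
}}

```text
clock: 14.6
eef_pos: [0.6301, -0.1812, 0.2227]
eef_rot: [0.995, 0.096, 0.003, 0.001]
force: [-0.2, 0.3, -1.9]
finger_gap: 0.545
finger_force: 43.6
```

```bash
python3 go.py cm .15 ; python3 look.py c1 160 180 325 165 60 75 6
```

```text
at [ 0.6301 -0.1812  0.2227] psi 0.192 t 14.6 gap 46.5
yaw units 2.38; then x -5.98 y -5.49 z 2.42
```

View pics/c1.png

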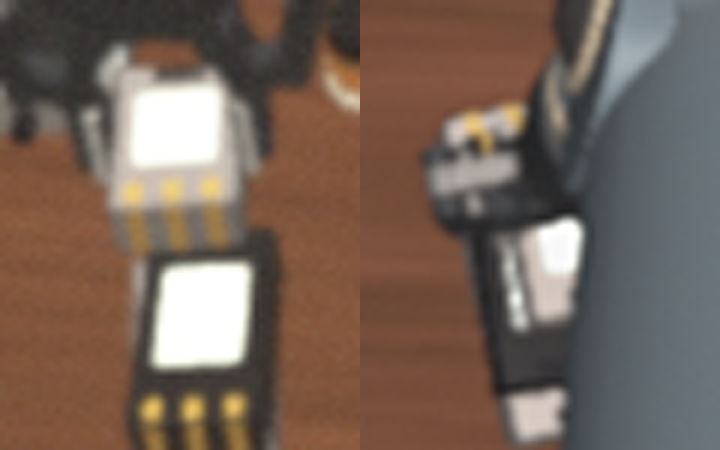

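Pack_m is held level, and pack_l below has not moved. Now the in-hand offset.

```bash
python3 - <<'E'
from hand import *
hand("m","pics/c1_scene.pkl",(160,180),6,[((0,0,27),(175,209)),((0,0,0),(180,250)),((-78,-24,27),(118,73)),((-78,24,27),(230,70)),((0,24,0),(244,246)),((0,-24,0),(113,249))],(.6301,-.1812,.2227),.192,.1412)
E
python3 go.py cm .15 -.002
```

```text
front ahead of TCP mm 37.1, lateral -1.8, res [[-1.1, -0.9], [-0.1, 0.7], [-0.5, -0.8], [1.5, -1.7], [-0.1, 0.6], [0.4, 1.7]]
at [ 0.6286 -0.1809  0.2196] psi 0.192 t 14.7 gap 47.1
yaw units 2.38; then x -5.86 y -5.48 z 2.32
```

Call:
{"api": "send_rows", "payload": {
  "rows": [
    {"x":0,"y":0,"z":0,"yaw":0.6},
    {"x":0,"y":0,"z":0,"yaw":0.9},
    {"x":0,"y":0,"z":0,"yaw":0.88},
    {"x":-0.4,"y":-0.4,"z":0,"yaw":0},
    {"x":-0.8,"y":-0.75,"z":0,"yaw":0},
    {"x":-0.8,"y":-0.75,"z":0,"yaw":0},
    {"x":-0.8,"y":-0.75,"z":0,"yaw":0},
    {"x":-0.8,"y":-0.75,"z":0,"yaw":0},
    {"x":-0.8,"y":-0.75,"z":0,"yaw":0},
    {"x":-0.8,"y":-0.75,"z":0,"yaw":0},
    {"x":-0.66,"y":-0.58,"z":0,"yaw":0},
    {"x":0,"y":0,"z":0,"yaw":0}
  ]
}}

```text
clock: 15.9
eef_pos: [0.4746, 0.0094, 0.2184]
eef_rot: [0.998, -0.067, -0.002, -0.0]
force: [0.7, -0.7, -2.1]
finger_gap: 0.553
finger_force: 43.6
```

```bash
python3 go.py cm .115 -.002
```

```text
at [0.4746 0.0094 0.2184] psi -0.135 t 15.9 gap 47.2
yaw units 0.04; then x 0.11 y 0.08 z 3.45
```

Call:
{"api": "send_rows", "payload": {
  "rows": [
    {"x":0.11,"y":0.08,"z":0.3,"yaw":0.04},
    {"x":0,"y":0,"z":0.7,"yaw":0},
    {"x":0,"y":0,"z":0.8,"yaw":0},
    {"x":0,"y":0,"z":0.8,"yaw":0},
    {"x":0,"y":0,"z":0.55,"yaw":0},
    {"x":0,"y":0,"z":0.3,"yaw":0},
    {"x":0,"y":0,"z":0,"yaw":0},
    {"x":0,"y":0,"z":0,"yaw":0}
  ]
}}

```text
clock: 16.7
eef_pos: [0.4813, 0.0031, 0.1161]
eef_rot: [0.997, -0.073, 0.0, 0.0]
force: [-0.2, 0.7, -1.3]
finger_gap: 0.553
finger_force: 43.5
```

```bash
python3 go.py cm .094 -.002
```

```text
at [0.4813 0.0031 0.1161] psi -0.147 t 16.7 gap 47.2
yaw units -0.04; then x -0.14 y -0.10 z 0.74
```

Call:
{"api": "send_rows", "payload": {
  "rows": [
    {"x":-0.14,"y":-0.1,"z":0.1,"yaw":-0.04},
    {"x":0,"y":0,"z":0.25,"yaw":0},
    {"x":0,"y":0,"z":0.2,"yaw":0},
    {"x":0,"y":0,"z":0.12,"yaw":0},
    {"x":0,"y":0,"z":0.07,"yaw":0},
    {"x":0,"y":0,"z":0,"yaw":0},
    {"x":0,"y":0,"z":0,"yaw":0},
    {"x":0,"y":0,"z":0,"yaw":0}
  ]
}}

```text
clock: 17.5
eef_pos: [0.4771, 0.0071, 0.0939]
eef_rot: [0.998, -0.07, 0.0, 0.0]
force: [-0.1, -0.2, -2.0]
finger_gap: 0.548
finger_force: 43.6
```

Call:
{"api": "send_rows", "payload": {
  "rows": [
    {"x":0,"y":0,"z":0.03,"yaw":0},
    {"x":0,"y":0,"z":0.03,"yaw":0},
    {"x":0,"y":0,"z":0,"yaw":0},
    {"x":0,"y":0,"z":0,"yaw":0}
  ]
}}

```text
clock: 17.9
eef_pos: [0.4771, 0.0071, 0.0938]
eef_rot: [0.998, -0.07, 0.0, 0.0]
force: [-5.1, 0.6, 16.5]
finger_gap: 0.552
finger_force: 45.8
```

Touchdown is at 12.3 mm, the pocket floor. Releasing.

Call:
{"api": "send_rows", "payload": {
  "rows": [
    {"x":0,"y":0,"z":-0.04,"yaw":0},
    {"x":0,"y":0,"z":0,"yaw":0},
    {"x":0,"y":0,"z":0,"yaw":0},
    {"x":0,"y":0,"z":0,"yaw":0},
    {"x":0,"y":0,"z":-0.2,"yaw":0},
    {"x":0,"y":0,"z":-0.4,"yaw":0},
    {"x":0,"y":0,"z":-0.8,"yaw":0},
    {"x":0,"y":0,"z":-0.9,"yaw":0},
    {"x":0,"y":0,"z":-0.9,"yaw":0},
    {"x":0,"y":0,"z":-0.6,"yaw":0},
    {"x":0,"y":-0.5,"z":-0.2,"yaw":0},
    {"x":0,"y":0,"z":0,"yaw":0}
  ],
  "gripper": 68
}}

```text
clock: 19.1
eef_pos: [0.48, 0.0236, 0.2155]
eef_rot: [0.998, -0.069, 0.002, -0.001]
force: [0.1, -0.2, 0.2]
finger_gap: 0.795
finger_force: 0.0
```

```bash
python3 look.py d1 160 195 325 165 60 75 6
python3 - <<'E'
import cv2,pickle,numpy as np
a=cv2.imread("pics/d1.png");o=np.zeros((450,300,3),np.uint8)
c=pickle.load(open("pics/d1_scene.pkl","rb"))["img"];o[:300]=cv2.resize(c[187:237,252:302,::-1],None,fx=6,fy=6,interpolation=2)
p=np.hstack([a,o]);cv2.imwrite("pics/d1.png",cv2.resize(p,(800,353),interpolation=cv2.INTER_AREA))
E
python3 go.py l .19
```

```text
at [0.4788 0.0219 0.2137] psi -0.140 t 19.2 gap 67.4
yaw units -2.30; then x 3.68 y 7.73 z 0.79
```

View pics/d1.png

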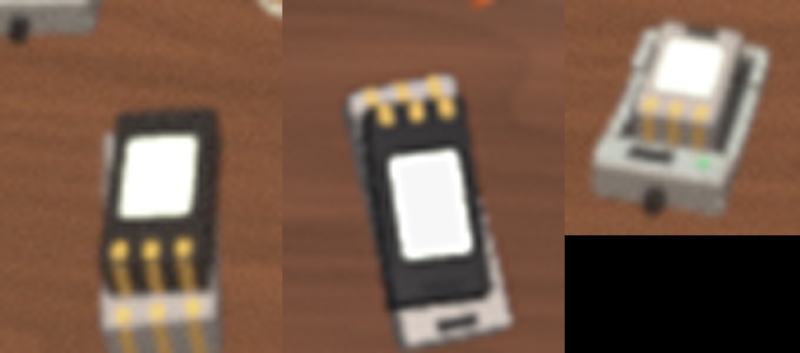

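Panel 3 shows pack_m in its pocket with contacts at the hood, and pack_l is now on top at top-view crop (430,205). All 14 picture views are used, so from here I work by code. I'll check M's seat and refit L.

```bash
python3 - <<'E'
from go import *
S=pickle.load(open("pics/d1_scene.pkl","rb"));T=pickle.load(open("pics/d1_top.pkl","rb"));k=6*800/1020
res=pickle.load(open("res0.pkl","rb"))
m=[((-78,-24,27),(655,27)),((-78,24,27),(742,40)),((0,-24,0),(636,138)),((0,24,0),(716,152)),((0,0,0),(675,145)),((0,0,27),(676,118))]
q,r=fit([(S,[a for a,_ in m],uncrop([(b[0]-564.7,b[1]) for _,b in m],k,252,187))],res["cm"],.012);print("m placed",q,"cradle",res["cm"],r.reshape(-1,2).round(1).tolist())
c,s=np.cos(res["cm"][2]),np.sin(res["cm"][2]);e=q[:2]-res["cm"][:2];print("offset mm",1e3*(e@[c,s]),1e3*(e@[-s,c]))
s=[((-108,-27,30),(117,112)),((-108,27,30),(217,112)),((0,-27,30),(103,262)),((0,27,30),(212,256)),((0,0,30),(153,260)),((0,-27,0),(103,293)),((0,27,0),(212,290))]
t=[((0,0,30),(414,103)),((0,27,30),(367,110)),((0,-27,30),(462,98)),((-108,27,0),(388,308)),((-108,-27,0),(492,295))]
obs=[(S,[a for a,_ in s],uncrop([b for _,b in s],k,160,195)),(T,[a for a,_ in t],uncrop([(b[0]-282.35,b[1]) for _,b in t],k,325,165))]
q,r=fit(obs,[.68,-.18,.17,.03]);print("l free",q,r.reshape(-1,2).round(1).tolist())
q,r=fit(obs,q,.034);print("l",q,"old",res["l"])
# label centroids by threshold (white), both views, back-projected
def ctr(c,x0,y0,x1,y1):
    im=c["img"][y0:y1,x0:x1];m=(im.min(2)>205).astype(np.uint8);n,l,st,ce=cv2.connectedComponentsWithStats(m);i=1+st[1:,4].argmax();mm=np.argwhere(l==i)[:,::-1].astype(np.float32)
    return ce[i]+[x0,y0],st[i,4],cv2.minAreaRect(mm)
def back(c,u,z):
    d=np.array([(u[0]-c["cx"])/c["fx"],(u[1]-c["cy"])/c["fy"],1]);R=np.array(c["R"]);d=R.T@d;C=-R.T@np.array(c["t"]);return (C+d*(z-C[2])/d[2])[:2]
for c,b in((S,(160,195,220,270)),(T,(325,165,385,240))):
    u,n,mr=ctr(c,*b);X=back(c,u,.064);e=X-q[:2];print("label",u.round(1),n,X.round(4),"in pack",1e3*(e@[np.cos(q[2]),np.sin(q[2])]),1e3*(e@[-np.sin(q[2]),np.cos(q[2])]),mr[2])
res["l"]=q;pickle.dump(res,open("res0.pkl","wb"))
E
python3 go.py l .19
```

```text
m placed [ 0.51218947  0.00287797 -0.09057748  0.012     ] cradle [ 0.51416022  0.00143792 -0.14072511  0.        ] [[1.0, -1.5], [-0.5, -2.2], [-0.3, 1.3], [0.2, 0.6], [0.1, 1.0], [-0.2, -0.4]]
offset mm -2.1532547421828983 1.149392484117562
l free [ 0.68208459 -0.17782696  0.16609982  0.03234618] [[-0.4, -0.4], [-0.2, -1.6], [-0.8, 0.1], [-1.0, -0.0], [0.1, -0.2], [1.3, 1.6], [0.6, 0.8], [0.0, -0.4], [-0.7, -0.5], [0.5, -0.8], [0.2, 1.9], [-0.7, 1.7]]
l [ 0.68276277 -0.17746268  0.16661307  0.034     ] old [ 0.68240105 -0.17639422  0.18214574  0.034     ]
label [193.2 232. ] 224 [ 0.6272 -0.1878] in pack -56.497533955028 -1.0016312125512226 90.0
label [356.  208.1] 301 [ 0.6263 -0.1861] in pack -57.108499460736695 0.8370155912313746 81.25383758544922
at [0.4788 0.0219 0.2137] psi -0.140 t 19.2 gap 67.4
yaw units -2.19; then x 3.80 y 7.68 z 0.79
```

Call:
{"api": "send_rows", "payload": {
  "rows": [
    {"x":0,"y":0,"z":0,"yaw":-0.7},
    {"x":0,"y":0,"z":0,"yaw":-0.8},
    {"x":0,"y":0,"z":0,"yaw":-0.69},
    {"x":0.38,"y":0.77,"z":0,"yaw":0},
    {"x":0.38,"y":0.77,"z":0,"yaw":0},
    {"x":0.38,"y":0.77,"z":0,"yaw":0},
    {"x":0.38,"y":0.77,"z":0,"yaw":0},
    {"x":0.38,"y":0.77,"z":0,"yaw":0},
    {"x":0.38,"y":0.77,"z":0,"yaw":0},
    {"x":0.38,"y":0.77,"z":0,"yaw":0},
    {"x":0.38,"y":0.77,"z":0,"yaw":0},
    {"x":0.38,"y":0.77,"z":0,"yaw":0}
  ],
  "gripper": 85
}}

```text
clock: 20.4
eef_pos: [0.6141, -0.1679, 0.2122]
eef_rot: [0.997, 0.082, -0.001, -0.0]
force: [0.4, -0.7, 0.2]
finger_gap: 0.996
finger_force: 0.0
```

Call:
{"api": "send_rows", "payload": {
  "rows": [
    {"x":0.38,"y":0.77,"z":0.79,"yaw":0},
    {"x":0,"y":0,"z":0,"yaw":0},
    {"x":0,"y":0,"z":0,"yaw":0}
  ]
}}

```text
clock: 20.7
eef_pos: [0.6284, -0.1878, 0.1879]
eef_rot: [0.997, 0.082, -0.002, -0.0]
force: [0.0, 0.3, 0.1]
finger_gap: 0.997
finger_force: 0.0
```

```bash
python3 go.py l .114
```

```text
at [ 0.6284 -0.1878  0.1879] psi 0.164 t 20.7 gap 85.1
yaw units -0.02; then x 0.04 y -0.04 z 2.46
```

Call:
{"api": "send_rows", "payload": {
  "rows": [
    {"x":0.04,"y":-0.04,"z":0.3,"yaw":0},
    {"x":0,"y":0,"z":0.6,"yaw":0},
    {"x":0,"y":0,"z":0.6,"yaw":0},
    {"x":0,"y":0,"z":0.5,"yaw":0},
    {"x":0,"y":0,"z":0.4,"yaw":0},
    {"x":0,"y":0,"z":0,"yaw":0},
    {"x":0,"y":0,"z":0,"yaw":0}
  ]
}}

```text
clock: 21.4
eef_pos: [0.6308, -0.1855, 0.1178]
eef_rot: [0.997, 0.083, 0.0, 0.0]
force: [0.2, -0.0, 0.2]
finger_gap: 0.997
finger_force: 0.0
```

Call:
{"api": "send_rows", "payload": {
  "rows": [
    {"x":0,"y":0,"z":0,"yaw":0},
    {"x":0,"y":0,"z":0,"yaw":0},
    {"x":0,"y":0,"z":0,"yaw":0},
    {"x":0,"y":0,"z":0,"yaw":0},
    {"x":0,"y":0,"z":0,"yaw":0},
    {"x":0,"y":0,"z":0,"yaw":0}
  ],
  "gripper": 44,
  "force": 55
}}

```text
clock: 22.0
eef_pos: [0.6313, -0.1861, 0.1189]
eef_rot: [0.997, 0.083, 0.001, 0.0]
force: [0.1, 0.3, 6.7]
finger_gap: 0.618
finger_force: 60.6
```

Call:
{"api": "send_rows", "payload": {
  "rows": [
    {"x":0,"y":0,"z":-0.1,"yaw":0},
    {"x":0,"y":0,"z":-0.2,"yaw":0},
    {"x":0,"y":0,"z":-0.4,"yaw":0},
    {"x":0,"y":0,"z":-0.6,"yaw":0},
    {"x":0,"y":0,"z":-0.7,"yaw":0},
    {"x":0,"y":0,"z":-0.6,"yaw":0},
    {"x":0,"y":0,"z":-0.4,"yaw":0},
    {"x":0,"y":0,"z":0,"yaw":0},
    {"x":0,"y":0,"z":0,"yaw":0}
  ]
}}

```text
clock: 22.9
eef_pos: [0.6302, -0.1856, 0.2073]
eef_rot: [0.997, 0.083, -0.0, -0.0]
force: [-0.2, 0.5, -3.2]
finger_gap: 0.616
finger_force: 59.8
```

```bash
cat > lab.py <<'E'
from go import *
def ctr(c,x0,y0,x1,y1):
    im=c["img"][y0:y1,x0:x1];m=(im.min(2)>205).astype(np.uint8);n,l,st,ce=cv2.connectedComponentsWithStats(m);i=1+st[1:,4].argmax()
    return ce[i]+[x0,y0],st[i]
def back(c,u,z):
    d=np.array([(u[0]-c["cx"])/c["fx"],(u[1]-c["cy"])/c["fy"],1]);R=np.array(c["R"]);d=R.T@d;C=-R.T@np.array(c["t"]);return (C+d*(z-C[2])/d[2])[:2]
def label(cam,box,z,ref,psi):
    u,st=ctr(cam,*box);e=back(cam,u,z)-np.asarray(ref)[:2];c,s=np.cos(psi),np.sin(psi)
    print("label px",u.round(1),"box",st,"along %.1f lateral %.1f mm"%(1e3*(e@[c,s]),1e3*(e@[-s,c])))
E
python3 - <<'E'
from lab import *
from rig import vision
S=vision.read_camera("scene");s=sense();p=s["eef_pos"];pickle.dump(S,open("pics/e1_scene.pkl","wb"))
label(S,(150,160,230,260),p[2]-.1155+.064,p,pose(s))
E
python3 go.py cl .19
```

```text
label px [192.9 241.3] box [ 35  72  17  20 325] along 110.4 lateral 17.4 mm
at [ 0.6299 -0.1855  0.2067] psi 0.165 t 22.9 gap 52.4
yaw units -0.53; then x 3.26 y -11.18 z 0.56
```

Run:
```python
from lab import *
S=pickle.load(open("pics/e1_scene.pkl","rb"));s=sense();p=s["eef_pos"];a=pose(s)
print(proj(S,[[p[0]-.003,p[1],p[2]-.0845+.03]]))
im=S["img"][150:260,150:240];m=(im.min(2)>205).astype(np.uint8);n,l,st,ce=cv2.connectedComponentsWithStats(m)
for i in range(1,n):
    if st[i,4]>20:
        for z in(p[2]-.0845+.03,.034):
            e=back(S,ce[i]+[150,150],z)-p[:2];print(ce[i]+[150,150],st[i],z,1e3*(e@[np.cos(a),np.sin(a)]),1e3*(e@[-np.sin(a),np.cos(a)]))
```

```text
[[188.67843335 206.06443542]]
[188.07949791 205.61924686] [ 30  48  17  16 239] 0.1521966367848121 -4.570534924906927 -0.9893648326527242
[188.07949791 205.61924686] [ 30  48  17  16 239] 0.034 -130.55348497391464 -27.51924380190791
[192.86153846 241.34153846] [ 35  82  17  20 325] 0.1521966367848121 107.65667250028514 16.809934768265016
[192.86153846 241.34153846] [ 35  82  17  20 325] 0.034 0.5761707395365496 -6.722005038173156
```

Pack_l is held level, with its front 52 mm ahead of the TCP. On to cradle_l.

Call:
{"api": "send_rows", "payload": {
  "rows": [
    {"x":0,"y":0,"z":0,"yaw":-0.53},
    {"x":0.15,"y":-0.5,"z":0,"yaw":0},
    {"x":0.3,"y":-0.97,"z":0,"yaw":0},
    {"x":0.3,"y":-0.97,"z":0,"yaw":0},
    {"x":0.3,"y":-0.97,"z":0,"yaw":0},
    {"x":0.3,"y":-0.97,"z":0,"yaw":0},
    {"x":0.3,"y":-0.97,"z":0,"yaw":0},
    {"x":0.3,"y":-0.97,"z":0,"yaw":0},
    {"x":0.3,"y":-0.97,"z":0,"yaw":0},
    {"x":0.3,"y":-0.97,"z":0,"yaw":0},
    {"x":0.3,"y":-0.97,"z":0,"yaw":0},
    {"x":0.3,"y":-0.97,"z":0,"yaw":0}
  ]
}}

```text
clock: 24.15
eef_pos: [0.6488, 0.1367, 0.2066]
eef_rot: [0.993, 0.119, -0.001, -0.0]
force: [0.3, 0.2, -2.9]
finger_gap: 0.619
finger_force: 59.8
```

Call:
{"api": "send_rows", "payload": {
  "rows": [
    {"x":0.18,"y":-0.98,"z":0,"yaw":0},
    {"x":0,"y":0,"z":0,"yaw":0},
    {"x":0,"y":0,"z":0,"yaw":0},
    {"x":0,"y":0,"z":0,"yaw":0}
  ]
}}

```text
clock: 24.55
eef_pos: [0.6477, 0.163, 0.2069]
eef_rot: [0.993, 0.119, -0.001, 0.001]
force: [0.6, -0.7, -3.5]
finger_gap: 0.615
finger_force: 59.8
```

```bash
python3 go.py cl .115 -.002;python3 - <<'E'
from lab import *
from rig import vision
S=vision.read_camera("scene");s=sense();p=s["eef_pos"];u=proj(S,[[p[0]-.004,p[1],p[2]-.0545]])[0].astype(int);print(u)
label(S,(u[0]-20,u[1]-20,u[0]+20,u[1]+20),p[2]-.0545,p,pose(s))
E
```

```text
at [0.6477 0.163  0.2069] psi 0.238 t 24.6 gap 52.6
yaw units -0.01; then x -0.00 y -0.04 z 3.06
[339 220]
label px [339.5 220.6] box [ 12  12  19  18 259] along -3.3 lateral 0.0 mm
```

Call:
{"api": "send_rows", "payload": {
  "rows": [
    {"x":0,"y":-0.04,"z":0.3,"yaw":0},
    {"x":0,"y":0,"z":0.6,"yaw":0},
    {"x":0,"y":0,"z":0.7,"yaw":0},
    {"x":0,"y":0,"z":0.7,"yaw":0},
    {"x":0,"y":0,"z":0.5,"yaw":0},
    {"x":0,"y":0,"z":0.26,"yaw":0},
    {"x":0,"y":0,"z":0,"yaw":0},
    {"x":0,"y":0,"z":0,"yaw":0},
    {"x":0,"y":0,"z":0,"yaw":0}
  ]
}}

```text
clock: 25.5
eef_pos: [0.6485, 0.1652, 0.117]
eef_rot: [0.993, 0.119, 0.001, -0.0]
force: [-0.1, -0.6, -2.8]
finger_gap: 0.613
finger_force: 59.7
```

```bash
python3 go.py cl .0985 -.002
```

```text
at [0.6485 0.1652 0.117 ] psi 0.239 t 25.5 gap 52.3
yaw units 0.00; then x -0.05 y 0.03 z 0.62
```

Call:
{"api": "send_rows", "payload": {
  "rows": [
    {"x":-0.05,"y":0.03,"z":0.2,"yaw":0},
    {"x":0,"y":0,"z":0.2,"yaw":0},
    {"x":0,"y":0,"z":0.14,"yaw":0},
    {"x":0,"y":0,"z":0.06,"yaw":0},
    {"x":0,"y":0,"z":0.03,"yaw":0},
    {"x":0,"y":0,"z":0,"yaw":0},
    {"x":0,"y":0,"z":0,"yaw":0}
  ]
}}

```text
clock: 26.2
eef_pos: [0.6468, 0.1638, 0.097]
eef_rot: [0.993, 0.119, 0.0, -0.0]
force: [-0.2, 0.4, -2.2]
finger_gap: 0.617
finger_force: 59.8
```

Call:
{"api": "send_rows", "payload": {
  "rows": [
    {"x":0,"y":0,"z":0.02,"yaw":0},
    {"x":0,"y":0,"z":0.02,"yaw":0},
    {"x":0,"y":0,"z":0,"yaw":0},
    {"x":0,"y":0,"z":0,"yaw":0}
  ]
}}

```text
clock: 26.6
eef_pos: [0.6468, 0.1639, 0.0969]
eef_rot: [0.993, 0.119, 0.0, 0.0]
force: [-2.8, -1.0, 5.8]
finger_gap: 0.619
finger_force: 60.7
```

Touchdown is on the floor at 12.4 mm. Releasing pack_l.

Call:
{"api": "send_rows", "payload": {
  "rows": [
    {"x":0,"y":0,"z":-0.01,"yaw":0},
    {"x":0,"y":0,"z":0,"yaw":0},
    {"x":0,"y":0,"z":0,"yaw":0},
    {"x":0,"y":0,"z":0,"yaw":0},
    {"x":0,"y":0,"z":-0.2,"yaw":0},
    {"x":0,"y":0,"z":-0.4,"yaw":0},
    {"x":0,"y":0,"z":-0.8,"yaw":0},
    {"x":0,"y":0,"z":-0.9,"yaw":0},
    {"x":0,"y":0,"z":-0.9,"yaw":0},
    {"x":0,"y":0,"z":-0.6,"yaw":0},
    {"x":0,"y":0,"z":0,"yaw":0}
  ],
  "gripper": 74
}}

```text
clock: 27.7
eef_pos: [0.6483, 0.1643, 0.2145]
eef_rot: [0.993, 0.119, 0.004, -0.001]
force: [0.2, -0.4, 0.5]
finger_gap: 0.864
finger_force: 0.0
```

Run:
```python
from lab import *
from rig import vision
S=vision.read_camera("scene");T=vision.read_camera("top")
pickle.dump((S,T),open("pics/f1.pkl","wb"));res=pickle.load(open("res0.pkl","rb"))
for n in "sml":
    q=res["c"+n];L,W,H=DIM[n];X=world([*q[:3],.012],[(-L/2,0,H)])
    for c in(S,T):
        u=proj(c,X)[0].astype(int);label(c,(u[0]-14,u[1]-14,u[0]+14,u[1]+14),.012+H/1000,q,q[2])
print("xl",res["xl"])
for c in(S,T):
    u=proj(c,world(res["xl"],[(-70,0,34)]))[0].astype(int);label(c,(u[0]-16,u[1]-16,u[0]+16,u[1]+16),.034,res["xl"],res["xl"][2])
# silhouette of xl in top & scene: not-wood (low saturation) mask
for nm,c,(x0,y0,x1,y1) in(("S",S,(170,200,220,290)),("T",T,(330,165,385,250))):
    h=cv2.cvtColor(c["img"][y0:y1,x0:x1],cv2.COLOR_RGB2HSV);rgb=c["img"][y0:y1,x0:x1].astype(int)
    m=((h[...,1]<70)&(h[...,2]>60)).astype(np.uint8);m=cv2.morphologyEx(m,cv2.MORPH_CLOSE,np.ones((5,5)));n,l,st,ce=cv2.connectedComponentsWithStats(m);i=1+st[1:,4].argmax();mm=np.argwhere(l==i)[:,::-1].astype(np.float32)+[x0,y0]
    hull=cv2.convexHull(mm.astype(np.float32));ap=cv2.approxPolyDP(hull,2.5,True)[:,0];print(nm,st[i],ap.round(1).tolist())
    P=boxlines("xl");pts=np.array([p for a in P for p in a]);print(" model hull",cv2.convexHull(proj(c,world(res["xl"],pts)).astype(np.float32))[:,0].round(1).tolist())
```

```text
label px [386.1 197.1] box [ 9 11 11  7 59] along -26.0 lateral -0.9 mm
label px [153.8 284.2] box [  8  10  13  12 112] along -26.1 lateral 0.4 mm
label px [278. 201.] box [  8   8  15  13 141] along -42.5 lateral -0.4 mm
label px [274.9 269.9] box [  6   8  17  19 264] along -44.1 lateral 1.4 mm
label px [335.5 252. ] box [  6   6  18  17 238] along -56.9 lateral -0.5 mmTraceback (most recent call last):
  File "<stdin>", line 8, in <module>
  File "lab.py", line 8, in label
    u,st=ctr(cam,*box);e=back(cam,u,z)-np.asarray(ref)[:2];c,s=np.cos(psi),np.sin(psi)
         ~~~^^^^^^^^^^
  File "lab.py", line 3, in ctr
    im=c["img"][y0:y1,x0:x1];m=(im.min(2)>205).astype(np.uint8);n,l,st,ce=cv2.connectedComponentsWithStats(m);i=1+st[1:,4].argmax()
                                                                                                                  ~~~~~~~~~~~~~~~^^
ValueError: attempt to get argmax of an empty sequence
```

S, M and L all sit within about 2 mm of centred, by their labels. Now XL.

Run:
```python
from lab import *
S,T=pickle.load(open("pics/f1.pkl","rb"));res=pickle.load(open("res0.pkl","rb"))
print("xl",res["xl"])
for c in(S,T):
    u=proj(c,world(res["xl"],[(-70,0,34)]))[0].astype(int);label(c,(u[0]-16,u[1]-16,u[0]+16,u[1]+16),.034,res["xl"],res["xl"][2])
for nm,c,(x0,y0,x1,y1) in(("S",S,(170,200,220,290)),("T",T,(330,165,385,250))):
    rgb=c["img"][y0:y1,x0:x1].astype(int);sat=rgb[...,0]-rgb[...,2]
    m=((sat<25)&(rgb.max(2)>60)).astype(np.uint8);m=cv2.morphologyEx(m,cv2.MORPH_CLOSE,np.ones((5,5)));n,l,st,ce=cv2.connectedComponentsWithStats(m);i=1+st[1:,4].argmax();mm=np.argwhere(l==i)[:,::-1]+[x0,y0]
    hull=cv2.convexHull(mm.astype(np.float32));print(nm,st[i],cv2.approxPolyDP(hull,2.,True)[:,0].round(1).tolist(),cv2.minAreaRect(hull))
    pts=np.array([p for a in boxlines("xl") for p in a]);print(" model hull",cv2.convexHull(proj(c,world(res["xl"],pts)).astype(np.float32))[:,0].round(1).tolist())
```

```text
xl [ 0.69880151 -0.17512008  0.26128658  0.        ]
label px [192.9 240.2] box [  9   4  17  23 361] along -73.2 lateral 1.3 mm
label px [356.3 210. ] box [  6   4  21  28 433] along -73.4 lateral 2.7 mm
S [  12   22   25   50 1020] [[205.0, 268.0], [184.0, 271.0], [182.0, 247.0], [185.0, 224.0], [203.0, 222.0]] ((194.0, 246.5), (49.0, 24.0), 90.0)
 model hull [[207.39999389648438, 269.8999938964844], [183.5, 273.20001220703125], [181.1999969482422, 264.3999938964844], [180.3000030517578, 222.8000030517578], [202.6999969482422, 220.0], [204.3000030517578, 228.89999389648438]]
T [   8   16   35   58 1338] [[371.0, 234.0], [349.0, 237.0], [339.0, 185.0], [360.0, 181.0], [371.0, 224.0]] ((355.0655517578125, 209.7786865234375), (55.59929656982422, 24.5072078704834), 76.75948333740234)
 model hull [[375.29998779296875, 232.6999969482422], [372.79998779296875, 234.60000610351562], [351.0, 239.6999969482422], [337.29998779296875, 187.6999969482422], [338.8999938964844, 184.6999969482422], [360.8999938964844, 179.6999969482422]]
```

```bash
python3 - <<'E'
from lab import *
S,T=pickle.load(open("pics/f1.pkl","rb"));res=pickle.load(open("res0.pkl","rb"))
PT=[(0,29,34),(0,-29,34),(-140,29,0),(-140,-29,0),(-72.5,0,34)];uT=[(338.5,184.5),(360.5,180.5),(349,237.5),(371.5,234.5),(356.3,210)]
PS=[(-140,-29,34),(-140,29,34),(0,-29,0),(0,29,0),(-72.5,0,34)];uS=[(184.5,223.5),(203.5,221.5),(184,271.5),(205.5,268.5),(192.9,240.2)]
obs=[(T,PT,uT),(S,PS,uS)]
for zf in(None,0.):
    q,r=fit(obs,res["xl"],zf);print(q,r.reshape(-1,2).round(1).tolist())
res["xl"]=q;pickle.dump(res,open("res0.pkl","wb"))
for c in(S,T):
    u=proj(c,world(q,[(-70,0,34)]))[0].astype(int);label(c,(u[0]-16,u[1]-16,u[0]+16,u[1]+16),.034,q,q[2])
E
python3 go.py xl .16
```

```text
[ 6.98957423e-01 -1.74734040e-01  2.33985246e-01  2.78719472e-04] [[0.2, -0.2], [0.3, -0.6], [0.3, 2.2], [-0.2, 0.6], [0.0, -0.5], [-2.6, -1.1], [0.8, -1.4], [-0.4, 1.4], [2.0, 1.6], [0.4, 0.1]]
[ 0.69893887 -0.1747845   0.23391375  0.        ] [[0.2, -0.1], [0.3, -0.6], [0.3, 2.2], [-0.2, 0.6], [0.0, -0.4], [-2.6, -1.0], [0.8, -1.4], [-0.4, 1.5], [2.0, 1.7], [0.4, 0.2]]
label px [192.9 240.2] box [  8   4  17  23 361] along -73.4 lateral -1.0 mm
label px [356.3 210. ] box [  6   4  21  28 433] along -73.6 lateral 0.4 mm
at [0.6465 0.1637 0.2107] psi 0.239 t 27.8 gap 74.0
yaw units 0.04; then x -3.25 y 11.38 z 1.69
```

Call:
{"api": "send_rows", "payload": {
  "rows": [
    {"x":-0.27,"y":0.6,"z":0,"yaw":0.04},
    {"x":-0.27,"y":0.98,"z":0,"yaw":0},
    {"x":-0.27,"y":0.98,"z":0,"yaw":0},
    {"x":-0.27,"y":0.98,"z":0,"yaw":0},
    {"x":-0.27,"y":0.98,"z":0,"yaw":0},
    {"x":-0.27,"y":0.98,"z":0,"yaw":0},
    {"x":-0.27,"y":0.98,"z":0,"yaw":0},
    {"x":-0.27,"y":0.98,"z":0,"yaw":0},
    {"x":-0.27,"y":0.98,"z":0,"yaw":0},
    {"x":-0.27,"y":0.98,"z":0,"yaw":0},
    {"x":-0.27,"y":0.98,"z":0,"yaw":0},
    {"x":-0.28,"y":0.98,"z":0.3,"yaw":0}
  ],
  "gripper": 85
}}

```text
clock: 29.0
eef_pos: [0.6297, -0.1939, 0.2007]
eef_rot: [0.993, 0.116, -0.0, 0.0]
force: [0.4, -0.6, -0.4]
finger_gap: 0.997
finger_force: 0.0
```

Call:
{"api": "send_rows", "payload": {
  "rows": [
    {"x":0,"y":0,"z":0.7,"yaw":0},
    {"x":0,"y":0,"z":0.6,"yaw":0},
    {"x":0,"y":0,"z":0,"yaw":0},
    {"x":0,"y":0,"z":0,"yaw":0}
  ]
}}

```text
clock: 29.4
eef_pos: [0.6299, -0.1917, 0.1612]
eef_rot: [0.993, 0.116, -0.001, -0.0]
force: [1.5, -0.1, 0.6]
finger_gap: 0.996
finger_force: 0.0
```

```bash
python3 go.py xl .082
```

```text
at [ 0.6299 -0.1917  0.1612] psi 0.233 t 29.4 gap 85.1
yaw units -0.01; then x 0.04 y -0.02 z 2.64
```

Call:
{"api": "send_rows", "payload": {
  "rows": [
    {"x":0.04,"y":-0.02,"z":0.3,"yaw":0},
    {"x":0,"y":0,"z":0.6,"yaw":0},
    {"x":0,"y":0,"z":0.7,"yaw":0},
    {"x":0,"y":0,"z":0.6,"yaw":0},
    {"x":0,"y":0,"z":0.4,"yaw":0},
    {"x":0,"y":0,"z":0,"yaw":0},
    {"x":0,"y":0,"z":0,"yaw":0}
  ]
}}

```text
clock: 30.1
eef_pos: [0.6324, -0.1901, 0.0846]
eef_rot: [0.993, 0.117, 0.0, 0.0]
force: [-0.1, -0.3, 0.4]
finger_gap: 0.994
finger_force: 0.0
```

Call:
{"api": "send_rows", "payload": {
  "rows": [
    {"x":0,"y":0,"z":0,"yaw":0},
    {"x":0,"y":0,"z":0,"yaw":0},
    {"x":0,"y":0,"z":0,"yaw":0},
    {"x":0,"y":0,"z":0,"yaw":0},
    {"x":0,"y":0,"z":0,"yaw":0},
    {"x":0,"y":0,"z":0,"yaw":0},
    {"x":0,"y":0,"z":0,"yaw":0}
  ],
  "gripper": 48,
  "force": 75
}}

```text
clock: 30.8
eef_pos: [0.6329, -0.1905, 0.0857]
eef_rot: [0.993, 0.117, 0.001, 0.001]
force: [-1.0, -0.0, 5.8]
finger_gap: 0.661
finger_force: 83.9
```

Call:
{"api": "send_rows", "payload": {
  "rows": [
    {"x":0,"y":0,"z":-0.1,"yaw":0},
    {"x":0,"y":0,"z":-0.2,"yaw":0},
    {"x":0,"y":0,"z":-0.4,"yaw":0},
    {"x":0,"y":0,"z":-0.6,"yaw":0},
    {"x":0,"y":0,"z":-0.7,"yaw":0},
    {"x":0,"y":0,"z":-0.7,"yaw":0},
    {"x":0,"y":0,"z":-0.5,"yaw":0},
    {"x":0,"y":0,"z":0,"yaw":0},
    {"x":0,"y":0,"z":0,"yaw":0}
  ]
}}

```text
clock: 31.7
eef_pos: [0.6316, -0.19, 0.1798]
eef_rot: [0.993, 0.117, -0.0, -0.0]
force: [-0.3, 0.6, -4.7]
finger_gap: 0.659
finger_force: 82.8
```

```bash
python3 - <<'E'
from lab import *
from rig import vision
S=vision.read_camera("scene");s=sense();p=s["eef_pos"];z=p[2]-.0845+.034;u=proj(S,[[p[0]-.004,p[1],z]])[0].astype(int);print(u)
label(S,(u[0]-20,u[1]-20,u[0]+20,u[1]+20),z,p,pose(s));print(s["force"],s["wrist_torque"])
E
python3 go.py cxl .18
```

```text
[188 213]
label px [187.3 213.5] box [ 11  10  18  22 370] along -3.7 lateral -1.5 mm
[-0.51705105  0.31201064 -4.65876105] [ 0.03604697  0.01579798 -0.0128847 ]
at [ 0.6312 -0.1899  0.1791] psi 0.234 t 31.8 gap 56.2
yaw units 0.82; then x -9.49 y 3.48 z -0.03
```

Call:
{"api": "send_rows", "payload": {
  "rows": [
    {"x":0,"y":0,"z":-0.1,"yaw":0.5},
    {"x":0,"y":0,"z":0,"yaw":0.32},
    {"x":-0.46,"y":0.18,"z":0,"yaw":0},
    {"x":-0.8,"y":0.3,"z":0,"yaw":0},
    {"x":-0.9,"y":0.33,"z":0,"yaw":0},
    {"x":-0.9,"y":0.33,"z":0,"yaw":0},
    {"x":-0.9,"y":0.33,"z":0,"yaw":0},
    {"x":-0.9,"y":0.33,"z":0,"yaw":0},
    {"x":-0.9,"y":0.33,"z":0,"yaw":0},
    {"x":-0.9,"y":0.33,"z":0,"yaw":0},
    {"x":-0.9,"y":0.33,"z":0,"yaw":0},
    {"x":-0.9,"y":0.33,"z":0,"yaw":0}
  ]
}}

```text
clock: 32.95
eef_pos: [0.3883, -0.3136, 0.1823]
eef_rot: [0.998, 0.06, -0.001, -0.0]
force: [0.5, -0.4, -3.7]
finger_gap: 0.656
finger_force: 82.7
```

Call:
{"api": "send_rows", "payload": {
  "rows": [
    {"x":-0.7,"y":0.25,"z":0,"yaw":0},
    {"x":-0.3,"y":0.11,"z":0,"yaw":0},
    {"x":0,"y":0,"z":0,"yaw":0},
    {"x":0,"y":0,"z":0,"yaw":0},
    {"x":0,"y":0,"z":0,"yaw":0}
  ]
}}

```text
clock: 33.45
eef_pos: [0.3639, -0.3268, 0.183]
eef_rot: [0.998, 0.061, 0.0, -0.0]
force: [0.6, -0.1, -3.5]
finger_gap: 0.659
finger_force: 82.7
```

```bash
python3 go.py cxl .116 -.001
```

```text
at [ 0.3639 -0.3268  0.183 ] psi 0.122 t 33.5 gap 56.3
yaw units 0.02; then x -0.06 y 0.01 z 2.23
```

Call:
{"api": "send_rows", "payload": {
  "rows": [
    {"x":-0.06,"y":0,"z":0.3,"yaw":0.02},
    {"x":0,"y":0,"z":0.6,"yaw":0},
    {"x":0,"y":0,"z":0.6,"yaw":0},
    {"x":0,"y":0,"z":0.45,"yaw":0},
    {"x":0,"y":0,"z":0.25,"yaw":0},
    {"x":0,"y":0,"z":0,"yaw":0},
    {"x":0,"y":0,"z":0,"yaw":0},
    {"x":0,"y":0,"z":0,"yaw":0}
  ]
}}

```text
clock: 34.25
eef_pos: [0.3613, -0.328, 0.1176]
eef_rot: [0.998, 0.058, 0.001, 0.001]
force: [0.2, 0.2, -3.9]
finger_gap: 0.657
finger_force: 82.6
```

```bash
python3 - <<'E'
from lab import *
from rig import vision
S=vision.read_camera("scene");s=sense();p=s["eef_pos"];z=p[2]-.0853+.034;q=pickle.load(open("res0.pkl","rb"))["cxl"];u=proj(S,[[p[0]-.004,p[1],z]])[0].astype(int)
label(S,(u[0]-20,u[1]-20,u[0]+20,u[1]+20),z,q,q[2])
E
python3 go.py cxl .0985 -.001
```

```text
label px [165.7 160.5] box [ 12  12  16  17 223] along -73.4 lateral -2.4 mm
at [ 0.3612 -0.3281  0.1177] psi 0.117 t 34.3 gap 56.3
yaw units -0.02; then x 0.03 y -0.02 z 0.64
```

Call:
{"api": "send_rows", "payload": {
  "rows": [
    {"x":0,"y":-0.04,"z":0.2,"yaw":-0.02},
    {"x":0,"y":0,"z":0.2,"yaw":0},
    {"x":0,"y":0,"z":0.14,"yaw":0},
    {"x":0,"y":0,"z":0.06,"yaw":0},
    {"x":0,"y":0,"z":0.03,"yaw":0},
    {"x":0,"y":0,"z":0,"yaw":0},
    {"x":0,"y":0,"z":0,"yaw":0}
  ]
}}

```text
clock: 35.0
eef_pos: [0.3607, -0.3267, 0.0982]
eef_rot: [0.998, 0.06, 0.0, 0.0]
force: [-0.4, -0.1, -3.6]
finger_gap: 0.658
finger_force: 82.7
```

Call:
{"api": "send_rows", "payload": {
  "rows": [
    {"x":0,"y":0,"z":0.02,"yaw":0},
    {"x":0,"y":0,"z":0.02,"yaw":0},
    {"x":0,"y":0,"z":0,"yaw":0},
    {"x":0,"y":0,"z":0,"yaw":0}
  ]
}}

```text
clock: 35.4
eef_pos: [0.3608, -0.3267, 0.0977]
eef_rot: [0.998, 0.06, 0.0, 0.0]
force: [-1.3, 1.5, 5.6]
finger_gap: 0.659
finger_force: 83.7
```

Touchdown is on the floor (97.7 − 85.3 = 12.4 mm). Releasing.

Call:
{"api": "send_rows", "payload": {
  "rows": [
    {"x":0,"y":0,"z":-0.01,"yaw":0},
    {"x":0,"y":0,"z":0,"yaw":0},
    {"x":0,"y":0,"z":0,"yaw":0},
    {"x":0,"y":0,"z":0,"yaw":0},
    {"x":0,"y":0,"z":-0.2,"yaw":0},
    {"x":0,"y":0,"z":-0.4,"yaw":0},
    {"x":0,"y":0,"z":-0.8,"yaw":0},
    {"x":0,"y":0,"z":-0.9,"yaw":0},
    {"x":0,"y":0,"z":-0.9,"yaw":0},
    {"x":0,"y":0,"z":-0.9,"yaw":0},
    {"x":0,"y":0,"z":-0.9,"yaw":0},
    {"x":0,"y":0,"z":0,"yaw":0}
  ],
  "gripper": 78
}}

```text
clock: 36.6
eef_pos: [0.3621, -0.3279, 0.2518]
eef_rot: [0.998, 0.06, 0.004, 0.003]
force: [1.0, -0.2, -0.4]
finger_gap: 0.911
finger_force: 0.0
```

Call:
{"api": "send_rows", "payload": {
  "rows": [
    {"x":0.5,"y":-0.5,"z":-0.3,"yaw":0},
    {"x":0.9,"y":-0.7,"z":-0.3,"yaw":0},
    {"x":0.9,"y":-0.7,"z":0,"yaw":0},
    {"x":0.9,"y":-0.7,"z":0,"yaw":0},
    {"x":0.9,"y":-0.7,"z":0,"yaw":0},
    {"x":0.9,"y":-0.7,"z":0,"yaw":0},
    {"x":0.5,"y":-0.5,"z":0,"yaw":0},
    {"x":0,"y":0,"z":0,"yaw":0}
  ]
}}

```text
clock: 37.4
eef_pos: [0.51, -0.1694, 0.2651]
eef_rot: [0.998, 0.063, 0.0, -0.001]
force: [-0.5, 0.0, -0.8]
finger_gap: 0.914
finger_force: 0.0
```

Run:
```python
from lab import *
from rig import vision
S=vision.read_camera("scene");T=vision.read_camera("top");res=pickle.load(open("res0.pkl","rb"))
for n in("s","m","l","xl"):
    q=res["c"+n];L,W,H=DIM[n];X=world([*q[:3],.012],[(-L/2-2,0,H)])
    for nm,c in(("S",S),("T",T)):
        u=proj(c,X)[0].astype(int);w=16
        try:
            label(c,(u[0]-w,u[1]-w,u[0]+w,u[1]+w),.012+H/1000,q,q[2])
            im=c["img"][u[1]-w:u[1]+w,u[0]-w:u[0]+w];m=(im.min(2)>205).astype(np.uint8);mr=cv2.minAreaRect(np.argwhere(m)[:,::-1].astype(np.float32))
            # expected angle of pack axis in image
            a,b=proj(c,world([*q[:3],.012],[(0,0,H),(-L,0,H)]));print(n,nm,"rect angle",round(mr[2],1),"axis",np.degrees(np.arctan2(*(b-a)[::-1])).round(1))
        except Exception as e: print(n,nm,"hidden",e)
```

```text
label px [386.1 197.1] box [11 14 11  7 59] along -26.0 lateral -0.9 mm
s S rect angle 14.0 axis -73.7
label px [153.8 284.3] box [ 11  11  13  12 113] along -26.3 lateral 0.4 mm
s T rect angle 18.4 axis 108.8
label px [277.9 200.9] box [ 10  10  15  13 143] along -42.8 lateral -0.6 mm
m S rect angle 9.5 axis -71.0
label px [274.9 270. ] box [  8   9  17  19 268] along -44.3 lateral 1.5 mm
m T rect angle 11.3 axis 99.7
label px [335.5 252. ] box [  8   8  18  17 238] along -56.9 lateral -0.5 mm
l S rect angle 76.0 axis -107.5
label px [215.  199.4] box [  8   7  17  22 292] along -57.3 lateral 1.2 mm
l T rect angle 78.7 axis 78.8
label px [167.8 165.5] box [  9   8  17  16 223] along -75.5 lateral -0.4 mm
xl S rect angle 90.0 axis -76.8
label px [416.4 322.1] box [ 15   3  11  29 274] along -77.4 lateral -6.9 mm
xl T rect angle 90.0 axis 82.4
```

All four packs sit within about 2 mm of centred and square in the right pockets. The arm is clear, so I'm handing in.

```bash
python3 -c "
from rig import job
print(job.sign_off())"
```

```text
the job is handed in; nothing more can be done
None
```

I took the pile apart from the top down (S, M, L, XL) and laid each pack in its own cradle with its contact end at the hood. My last camera check put each pack within about 2–3 mm of centred, but for XL one of the two camera readings was off, probably because the arm blocked the view. The job is handed in at about 37 s on the robot clock, and no verdict was shown.

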